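# Torque the burr nut with the break-back wrench

## Robot

A 6-joint arm with a two-finger parallel gripper is mounted at the origin on a cart in front of the work surface, level with it; the furniture and walls round the work are solid. World frame = base frame: x ahead of the robot, y to its left, z up, the work surface at z = 0. Lengths are in m, angles in rad, forces in N, time in s.
With the tool pointing down it reaches from about 0.3 to 0.85 m from the base axis. Payload 5.4 kg.
Tool frame: the origin (TCP) lies on the centre line of the jaws, within the pads' length; the fingertips stand 14 mm ahead of it and the grasp point (between the pads) lies 5 mm behind it; z points along the fingers, y is the line along which they close (so a half turn about z gives the same grasp; the last joint's range is limited). The gripper opens to 85 mm and grips with 20 to 120 N. Pads are 22 mm wide; open, the fingers measure 114 mm over their backs; the gripper's body (76 mm by 85 mm) begins 54 mm behind the grasp point. The pads swing forward as they close: fully open they stand 13 mm farther back than shut.
Start: joints at [-1.517, 0.158, 1.597, -0, 1.386, -0.21], TCP at [0.15, -0.555, 0.245] pointing down, gripper open.
Joint ranges: [-2.91, 2.91], [-0.94, 2.29], [0.18, 2.7], [-1.29, 4.43], [0.17, 2.64], [-3, 3]. Speed limits (rad/s): [2.57, 2.57, 3.14, 3.14, 3.14, 3.14].

## Interface

Orientations are given as a unit quaternion [w, x, y, z].
In Python, from cell import telemetry, optics, r gives the robot as it stands. The module is installed in compiled form; this text tells all that it offers.
- The arm moves only by the tool jog_arm, never from a script. Its argument "moves" is a list that holds one entry, the list of rows, each a list of 7 numbers: the finger opening in m, from 0 to 0.0854, then the shift along the tool's x, y, z in m, then the turn, a rotation vector about the tool's x, y, z in rad. A call has 1 to 10 rows; each row is the pose to reach, as a shift and turn from the pose commanded when the call began, along the tool's axes at that moment; what a row does not reach only later rows make up. A row lasts 1/10 s, in which the tool goes at most 50 mm and 8.59 degrees, less where a joint would pass 70% of its speed; a pose out of reach is approached as far as the arm can. A call with a gripper value outside its range is refused whole. The fingers move at their own pace and stop on an object; "grip_force" is the grip in N (left out, the last holds). Time passes only in rows, so rows that repeat a pose let the fingers close. It gives the time, the measured TCP pose, the force, the opening and the grip force at its end, in the units of the state.
- telemetry.sense(): the state, without advancing time (a new reading comes with each control period).
- optics.snapshot(name): name is "scene" or "side" or "wrist"; returns a dict with "pixels" (384x512x3 uint8, red, green, blue), "fx", "fy", "cx", "cy" (pixels), "k1" (the pictures are not rectified: a ray, as slopes to the right and down, at radius r is drawn at 1 + k1 r^2 times it, then the intrinsics apply), "view" (4x4, takes a point from world to camera coordinates); the wrist camera has in their place "mount" (4x4, takes a point from camera to tool coordinates, whose origin is the TCP and whose axes are the flange's). Camera axes: x right, y down, z forward; pixel columns grow to the right and rows downward; lengths in m; the calibration is good to about 2 mm. A picture is of the moment at which its call begins: read the wrist's pose just before it. There is no depth.
- r.close_job(): hands the job in; it is judged then, once.
Trained networks look in the newest picture that a camera, given by its name, has taken for a name from the list of things; names that differ only in an ending like _2 or _b are one class to them, and where a whole thing is asked for, a point or a joint stands for the part that bears it (a point fixed in the world has none). Each returns a list of dicts, best first, with "conf" (0 to 1); they miss things now and then, are a little off and sometimes report something else, mostly with a low value. They report only what shows in the picture. A call takes as long as a camera call. They do not tell look-alikes from the thing itself.
- optics.recognise(camera, name): "pixel" ([row, column] in pixels, amid what is visible of it).
The state is a dict: "time": time; "q": joint angles; "qd": joint speeds; "effort": joint torques, N m; "tcp_pos": TCP position; "eef_rot": TCP orientation; "wrist_force": force on the tool from outside, world axes, zero at the start; "torque": the same for the moment, N m; "opening": finger opening in m; "finger_force": force on a finger pad.
Only numpy, scipy, OpenCV 4.12 (cv2) and the standard library are available. Lean on these libraries where they do the work, as an engineer would, in place of code of your own. Each camera call takes 0.05 s, during which the arm holds its last target. There are 200 camera calls.

## Task

Tighten the big hexagon nut on the grinder burr with the break-back wrench from the cradle: fit its ring fully down over the nut and turn it clockwise (seen from above) by the handle until the nut is tight and the handle breaks at its joint, and stop there, well before the joint is bent to its end. Then take the wrench off the nut and lay it gently flat on the bare worktop, clear of the stand. Do not disturb the syrup bottle, the sugar jar or the dosing cup.

Things in the scene. Friction and masses are not known exactly. Their poses are not given: they have to be found in the camera images.
- service_stand: Fixed stand: aluminium base plate 110x110x12 mm (screw heads to 16 mm), in its middle a steel pedestal of 36 mm radius below 26 mm height, 22 mm above that, and a toothed burr of 34 mm radius at 37 to 50 mm; flat top at z = 50 mm. Origin: centre of the underside, z up. Position and yaw vary.
- nut_seat (a point): On the vertical axis of the steel hexagon nut at its underside, on the burr's flat top, 50 mm over the worktop. Nut 30 mm across flats, 12 mm high; above it a 26.5 mm hexagon 4 mm high as lead-in and a 16 mm thread end, 22 mm high in all. Turns with the nut: x is normal to one flat, z up.
- burr_nut (a joint): Turning angle of the nut, rad: negative = loose, 0 = tight at a hard stop. Grows clockwise seen from above. Starts between -0.8 and -0.35, turns with about 0.15 N m of friction and stays where it is left. Below -1.1 counts as undone.
- wrench: Break-back wrench, 199 mm long, 20 mm thick, bottom flush. Origin on the ring's axis at the underside; x runs along neck and handle, z up. Ring: hexagonal hole 33 mm across flats (flats normal to x and each 60 degrees on), 54 mm outside. Neck 18 mm wide, x = 25 to 66 mm. Handle 22 mm wide, x = 80 to 172 mm. 0.3 to 0.5 kg, ring-heavy: balances at x = 23 to 27 mm. Starts level in the cradle.
- wrench_handle (a joint): Breakaway hinge (vertical, at x = 70 mm of the wrench) between neck and handle, rad: 0 = straight, as at the start. Holds until the handle bears about 0.5 N m about the hinge, then yields clockwise from above at that torque and stays bent where left. Broken = 0.2 or more; must not pass 0.6; end stop 0.8. Turning the wrench by its neck never breaks it.
- wrench_grip (a point): Middle of the black handle's grip, 60 mm from the breakaway hinge (130 mm from the ring's axis while straight), at half thickness, 10 mm over the underside. Its x axis runs along the handle away from the ring; it moves with the handle. Seated on the nut, the wrench stays level when let go, with up to 12 degrees of play either way.
- cradle: Fixed cradle, plate 200x60x6 mm. Holds the wrench level 14 mm over the worktop, ring axis at cradle x = -75 mm, handle to +x. The handle lies in a trough at x = 12 to 105 mm, 29 mm wide inside, 41 mm outside, walls (and end wall) 42 mm high, 8 mm over the handle: only neck and ring can be gripped. Lift straight up. Origin at the underside. Position and yaw vary; may swap sides with the stand.
- syrup_1: Syrup bottle with pump, loose bystander: 58x66 mm, 231 mm tall. Origin: centre of its underside. About 170 mm from the nut. The three bystanders stand in any order on one side of the stand, about 50 degrees apart; round the other side the wrench is free to swing.
- sugar_jar: Glass sugar jar with metal lid, loose bystander: 61 mm across, 100 mm tall. Origin: centre of its underside. About 170 mm from the nut.
- dosing_cup: Open steel dosing cup, loose bystander: 68 mm across, 82 mm tall. Origin: centre of its underside. About 170 mm from the nut.
- draft_column: Fixed chrome draft column of the bar, never moves: base 80 mm across, column 58 mm across, 348 mm tall, standing at the far right of the work; the column's axis is 32 mm along x from the origin (underside).
Not all that is in view belongs to the job. Leave any blue or orange look-alike of the service_stand alone.

How it is judged:
On the way, in this order (a step that is already met when the one before it is completed fails the run):
1. the wrench's ring sits fully down on the nut while the nut is still loose (distance between wrench and nut_seat below 0.007 m and value of joint burr_nut below -0.1 rad), for 0.2 s.
2. with the ring on the nut, the nut is tight and the handle has broken at its joint (distance between wrench and nut_seat below 0.007 m and value of joint burr_nut above -0.06 rad and value of joint wrench_handle above 0.2 rad), for 0.1 s.
At the end, for the whole second after the job is handed in: Nut within 0.08 rad of tight; handle still broken by 0.15 to 0.6 rad; wrench let go, at rest and flat (0.06 rad) on the bare worktop, ring over 100 mm and mid-handle over 80 mm from the nut's axis; bystanders upright and within 25 mm of their places (value of joint burr_nut above -0.08 rad and value of joint wrench_handle between 0.15 and 0.6 rad and height (world z) of wrench below 0.006 m and height (world z) of wrench_grip below 0.017 m and angle between wrench's own z axis and vertical below 0.06 rad and horizontal distance between wrench and nut_seat above 0.1 m and horizontal distance between wrench_grip and nut_seat above 0.08 m and linear speed of wrench below 0.03 m/s); the robot touches nothing.
It fails at once if the handle is broken while the nut is still loose (value of joint wrench_handle above 0.2 rad and value of joint burr_nut below -0.12 rad).
It fails at once if the handle is bent on beyond 0.6 rad, towards the joint's end (value of joint wrench_handle above 0.6 rad).
It fails at once if the nut is turned loose instead (value of joint burr_nut below -1.1 rad).
It fails at once if the wrench is dropped onto the worktop (reaches it at more than 0.6 m/s) (height (world z) of wrench below 0.012 m and linear speed of wrench above 0.6 m/s).
It fails at once if the syrup bottle, sugar jar or dosing cup is shoved more than 25 mm or tipped (distance of any of syrup_1, sugar_jar, dosing_cup from where it was at the start of the episode above 0.025 m or angle between any of syrup_1, sugar_jar, dosing_cup's own z axis and vertical above 0.3 rad).
It also fails if it takes over 72 s, if anything falls off the work surface, if the arm or the gripper's body presses on something with over 40 N, if the wrist force passes 120 N, or if a joint passes its speed limit or range.

## Working session

There is one attempt and no reset: what is moved stays moved. The work goes in short steps, Python scripts to look and compute and a tool call to move; the robot and the scene stay as the last step left them, time stands still between calls to the robot, and variables do not carry over. Pictures are saved under pics/ and viewed, at most 10 in all, crops included, and the job is handed in when it is done.

Besides the shell and the picture viewer there is one more tool, called after "Call:" as name([rows], argument=value, ...), one row to a line, values as JSON. jog_arm: Moves the arm, as the interface text tells. Its arguments: {"type":"object","properties":{"moves":{"type":"array","items":{"type":"array","items":{"type":"array","items":{"type":"number"}}}},"grip_force":{"type":"number"}},"required":["moves"]}

```bash
mkdir -p pics
cat > h.py <<'E'
import numpy as np, cv2
from scipy.spatial.transform import Rotation as R
from cell import telemetry, optics, r
def rot(q): return R.from_quat([q[1],q[2],q[3],q[0]]).as_matrix()
def snap(cam):
    s=telemetry.sense(); p=optics.snapshot(cam)
    if 'view' in p: V=np.array(p['view'])
    else:
        T=np.eye(4); T[:3,:3]=rot(s['eef_rot']); T[:3,3]=s['tcp_pos']
        V=np.linalg.inv(T@np.array(p['mount']))
    p['V']=V; return p
def proj(p,X):
    X=np.atleast_2d(X); c=X@p['V'][:3,:3].T+p['V'][:3,3]
    s=c[:,:2]/c[:,2:]; s=s*(1+p['k1']*(s**2).sum(1,keepdims=True))
    return s*[p['fx'],p['fy']]+[p['cx'],p['cy']]   # col,row
def onplane(p,uv,z):
    uv=np.atleast_2d(uv).astype(float); d=(uv-[p['cx'],p['cy']])/[p['fx'],p['fy']]; s=d.copy()
    for _ in range(20): s=d/(1+p['k1']*(s**2).sum(1,keepdims=True))
    ray=np.c_[s,np.ones(len(s))]@p['V'][:3,:3]; o=-p['V'][:3,:3].T@p['V'][:3,3]
    return o+ray*((z-o[2])/ray[:,2:])
def save(p,n): cv2.imwrite('pics/'+n,cv2.cvtColor(p['pixels'],cv2.COLOR_RGB2BGR))
E
python3 - <<'E'
from h import *
np.set_printoptions(precision=3,suppress=True)
print(telemetry.sense())
ps={}
for c in ['scene','side']:
    p=snap(c); save(p,c+'0.png'); o=-p['V'][:3,:3].T@p['V'][:3,3]; print(c,o,p['fx'],p['k1'])
    for n,z in [('service_stand',.02),('burr_nut',.06),('wrench',.024),('wrench_grip',.03),('cradle',.006),('syrup_1',.1),('sugar_jar',.05),('dosing_cup',.04),('draft_column',.15)]:
        for d in optics.recognise(c,n)[:3]:
            px=d['pixel'][::-1]; print(c,n,round(d['conf'],2),np.array(d['pixel']),onplane(p,px,z)[0])
a=cv2.imread('pics/scene0.png');b=cv2.imread('pics/side0.png')
E
```

```text
{'time': 0.0, 'q': array([-1.517,  0.159,  1.598,  0.   ,  1.386, -0.21 ]), 'qd': array([ 0.001, -0.001,  0.   , -0.002, -0.001, -0.   ]), 'effort': array([ -0.001, -39.6  , -33.143,  -0.   ,   0.008,  -0.   ]), 'tcp_pos': array([ 0.15 , -0.555,  0.244]), 'eef_rot': array([-0.001,  0.991,  0.132,  0.   ]), 'wrist_force': array([ 0.204,  1.448, -0.383]), 'torque': array([-0.004, -0.009,  0.021]), 'finger_force': 0.0, 'opening': 0.08563541605225829}
scene [-0.757 -0.956  0.826] 439.56943317377625 -0.09370306321698509
scene service_stand 0.9 [193.4 164.4] [0.37  0.257 0.02 ]
scene service_stand 0.69 [235.1 286.9] [ 0.37  -0.325  0.02 ]
scene service_stand 0.58 [237.5 362.9] [ 0.5  -0.55  0.02]
scene burr_nut 0.62 [196.8 271.6] [ 0.521 -0.168  0.06 ]
scene burr_nut 0.61 [225.6 288. ] [ 0.369 -0.328  0.06 ]
scene burr_nut 0.49 [222.7 368.1] [ 0.538 -0.55   0.06 ]
scene wrench 0.62 [184.4 217. ] [0.551 0.125 0.024]
scene cradle 0.68 [180.8 197.4] [0.561 0.245 0.006]
scene syrup_1 0.97 [172.1 281.6] [ 0.665 -0.125  0.1  ]
scene sugar_jar 0.61 [180.8 305.5] [ 0.741 -0.198  0.05 ]
scene dosing_cup 0.62 [211.7 314.8] [ 0.54  -0.344  0.04 ]
scene dosing_cup 0.6 [172.7 281.7] [ 0.777 -0.06   0.04 ]
scene draft_column 0.15 [208.3 268.8] [ 0.297 -0.296  0.15 ]
side [0.07  0.89  0.835] 349.1720385389138 -0.009009436256922028
side service_stand 0.81 [192.4 262.3] [ 0.535 -0.13   0.02 ]
side service_stand 0.76 [146.2 298.6] [ 0.53  -0.548  0.02 ]
side service_stand 0.59 [281.3 252. ] [0.38  0.287 0.02 ]
side burr_nut 0.48 [183.8 268.5] [ 0.513 -0.142  0.06 ]
side burr_nut 0.44 [271.1 253.7] [0.377 0.281 0.06 ]
side wrench 0.69 [235.6 224.1] [0.549 0.153 0.024]
side wrench_grip 0.54 [250.5 203. ] [0.573 0.247 0.03 ]
side cradle 0.74 [246.7 212.9] [0.567 0.199 0.006]
side syrup_1 0.68 [167.5 228.6] [ 0.681 -0.13   0.1  ]
side sugar_jar 0.73 [162.5 243.5] [ 0.683 -0.261  0.05 ]
side dosing_cup 0.55 [162.6 275.8] [ 0.56  -0.331  0.04 ]
```

Run:
```python
import cv2
a=cv2.imread('pics/scene0.png')[120:300,100:440];b=cv2.imread('pics/side0.png')[110:310,140:380]
a=cv2.resize(a,(800,424),interpolation=3);b=cv2.resize(b,(720,600),interpolation=3)
cv2.imwrite('pics/a.png',a);cv2.imwrite('pics/b.png',b)
```

```text
(no output)
```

View pics/a.png

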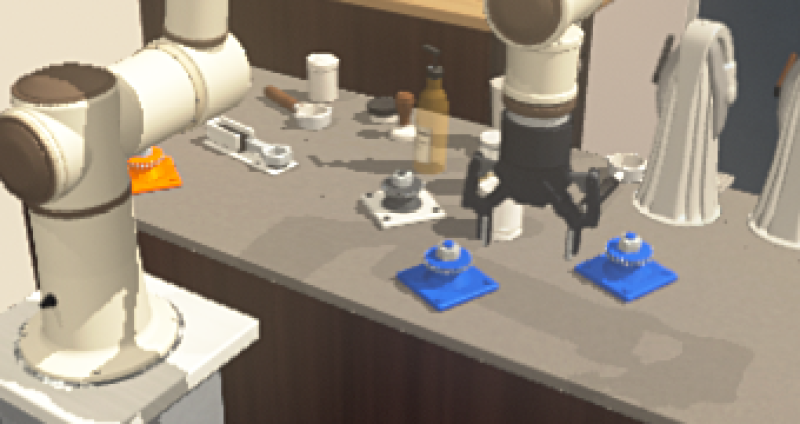

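View pics/b.png

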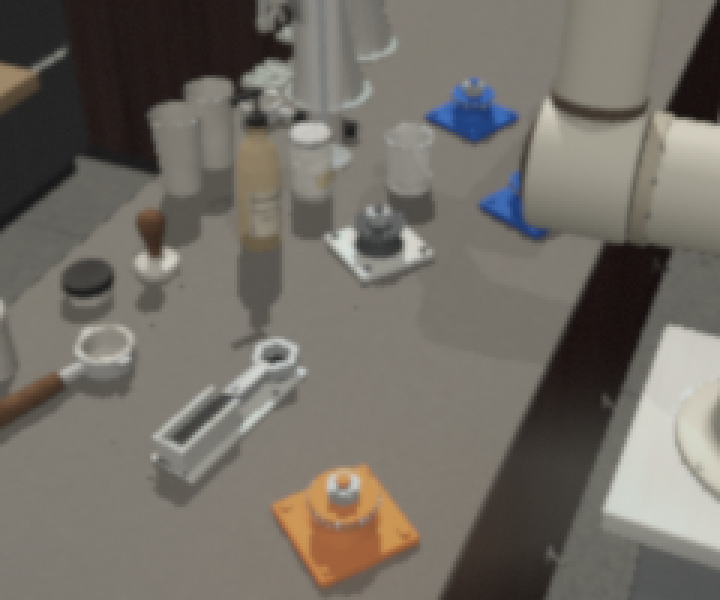

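The real (aluminium) stand is near crop a (402,195), i.e. about (0.52, -0.155). The cradle with the wrench is on the left, with the ring near (0.53, 0.12). The bystanders are at +x and -y of the stand, so the -x and +y sides are free. The blue and orange stands are decoys.

```bash
cat >> h.py <<'E'
def go(t,yaw=None):
    s=telemetry.sense(); M=rot(s['eef_rot'])
    T=M if yaw is None else np.array([[np.cos(yaw),np.sin(yaw),0],[np.sin(yaw),-np.cos(yaw),0],[0,0,-1]])
    print('shift',np.round(M.T@(np.array(t)-s['tcp_pos']),4),'turn',np.round(R.from_matrix(M.T@T).as_rotvec(),4),'yaw now',round(float(np.arctan2(M[1,0],M[0,0])),4),'t',s['time'])
E
python3 - <<'E'
from h import *
np.set_printoptions(precision=4,suppress=True)
p=optics.snapshot('wrist'); print(np.array(p['mount']),p['fx'],p['cx'],p['cy'],p['k1'])
go([0.47,-0.13,0.30],0.265)
E
```

```text
[[-0.0003 -0.9599 -0.2802  0.0713]
 [ 1.     -0.0005  0.0003 -0.001 ]
 [-0.0004 -0.2802  0.9599 -0.1282]
 [ 0.      0.      0.      1.    ]] 335.8391725022989 262.8205077469495 188.77266184236038 -0.09085549653741427
shift [ 0.4199 -0.3269 -0.0547] turn [ 0.0001 -0.     -0.0012] yaw now 0.2638 t 1.05
```

Call:
jog_arm([
  [[0.085, 0.05, -0.0, -0.05, 0, 0, 0], [0.085, 0.2, -0.15, -0.055, 0, 0, 0], [0.085, 0.42, -0.327, -0.055, 0, 0, 0], [0.085, 0.42, -0.327, -0.055, 0, 0, 0], [0.085, 0.42, -0.327, -0.055, 0, 0, 0], [0.085, 0.42, -0.327, -0.055, 0, 0, 0], [0.085, 0.42, -0.327, -0.055, 0, 0, 0], [0.085, 0.42, -0.327, -0.055, 0, 0, 0], [0.085, 0.42, -0.327, -0.055, 0, 0, 0], [0.085, 0.42, -0.327, -0.055, 0, 0, 0]],
])

```text
time: 2.05
tcp_pos: [0.4394, -0.1735, 0.2989]
eef_rot: [0.0, 0.991, 0.131, 0.0]
wrist_force: [0.5, -0.7, -0.1]
opening: 0.085
finger_force: 0.0
```

Call:
jog_arm([
  [[0.085, 0, 0, 0, 0, 0, 0], [0.085, 0, 0, 0, 0, 0, 0]],
])

```text
time: 2.25
tcp_pos: [0.439, -0.1745, 0.2985]
eef_rot: [0.0, 0.991, 0.133, -0.0]
wrist_force: [-1.3, -0.4, -0.4]
opening: 0.085
finger_force: 0.0
```

Run:
```python
from h import *
np.set_printoptions(precision=4,suppress=True)
s=telemetry.sense();print(s['tcp_pos'],s['q'])
p=snap('wrist'); save(p,'w1.png'); np.save('w1V.npy',p['V'])
for n,z in [('service_stand',.02),('burr_nut',.06),('syrup_1',.1),('sugar_jar',.05),('dosing_cup',.04)]:
    for d in optics.recognise('wrist',n)[:2]: print(n,d['conf'],d['pixel'],onplane(p,d['pixel'][::-1],z)[0])
g=p['pixels']
uv=proj(p,[[.52,-.155,.062]])[0]; print(uv)
go([0.53,0.13,0.30],1.3)
cv2.imwrite('pics/w1b.png',cv2.resize(cv2.cvtColor(g,cv2.COLOR_RGB2BGR),(800,600),interpolation=3))
```

```text
[ 0.439  -0.1745  0.2985] [-0.6347 -0.1474  1.7993 -0.0005  1.4895  0.6694]
service_stand 0.97 [67.8, 266.9] [ 0.5345 -0.1526  0.02  ]
service_stand 0.64 [223.2, 362.2] [ 0.3819 -0.3246  0.02  ]
burr_nut 0.8 [239.4, 371.6] [ 0.3774 -0.3264  0.06  ]
burr_nut 0.58 [69.7, 270.3] [ 0.531  -0.1567  0.06  ]
sugar_jar 0.53 [66.5, 268.3] [ 0.5342 -0.1538  0.05  ]
dosing_cup 0.9 [88.9, 425.2] [ 0.5613 -0.3317  0.04  ]
dosing_cup 0.5 [10.5, 40.4] [0.5328 0.1082 0.04  ]
[265.9527  79.6718]
shift [ 0.168  -0.2723 -0.0016] turn [-0.0001  0.0001 -1.0386] yaw now 0.2614 t 2.55
```

View pics/w1b.png

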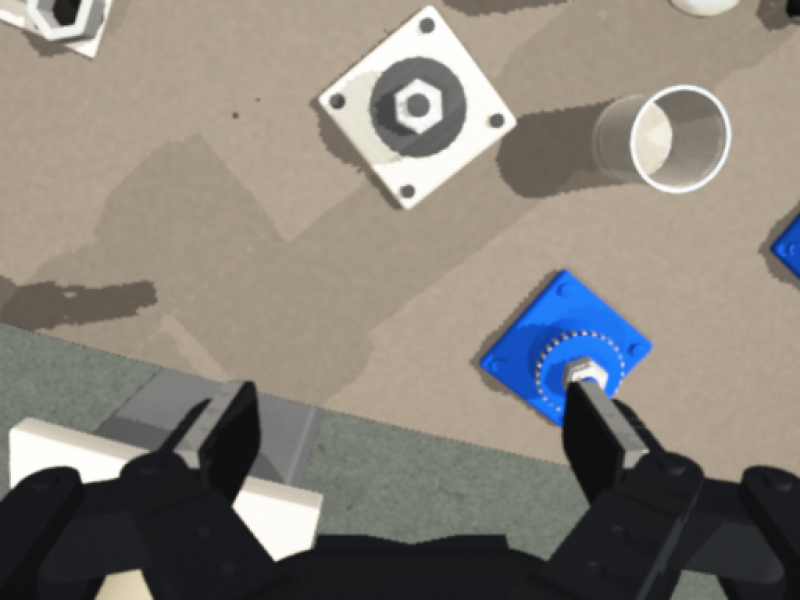

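The image shows the real stand's nut at (418,106) in the upscaled picture and the ring of the wrench at the top left. The wrist camera looks ahead along tool +x, so I'll go behind the ring and look along the handle.

Run:
```python
from h import *
go([0.505,0.03,0.25],1.3)
```

```text
shift [ 0.118  -0.1822  0.0484] turn [-1.0000e-04  1.0000e-04 -1.0386e+00] yaw now 0.2614 t 2.55
```

Call:
jog_arm([
  [[0.085, 0.118, -0.182, 0.048, 0, 0, -1.04], [0.085, 0.118, -0.182, 0.048, 0, 0, -1.04], [0.085, 0.118, -0.182, 0.048, 0, 0, -1.04], [0.085, 0.118, -0.182, 0.048, 0, 0, -1.04], [0.085, 0.118, -0.182, 0.048, 0, 0, -1.04], [0.085, 0.118, -0.182, 0.048, 0, 0, -1.04], [0.085, 0.118, -0.182, 0.048, 0, 0, -1.04], [0.085, 0.118, -0.182, 0.048, 0, 0, -1.04], [0.085, 0.118, -0.182, 0.048, 0, 0, -1.04], [0.085, 0.118, -0.182, 0.048, 0, 0, -1.04]],
])

```text
time: 3.55
tcp_pos: [0.5051, 0.0306, 0.2505]
eef_rot: [0.0, 0.796, 0.605, 0.0]
wrist_force: [0.1, -0.7, 0.3]
opening: 0.0848
finger_force: 0.0
```

Run:
```python
from h import *
np.set_printoptions(precision=4,suppress=True)
s=telemetry.sense();print(s['tcp_pos'],s['q'])
p=snap('wrist'); save(p,'w2.png'); np.save('w2V.npy',p['V'])
for n,z in [('wrench',.034),('wrench_grip',.034),('cradle',.006)]:
    for d in optics.recognise('wrist',n)[:2]: print(n,d['conf'],d['pixel'],onplane(p,d['pixel'][::-1],z)[0])
cv2.imwrite('pics/w2b.png',cv2.resize(cv2.cvtColor(p['pixels'],cv2.COLOR_RGB2BGR),(800,600),interpolation=3))
```

```text
[0.5051 0.0306 0.2505] [-0.1788 -0.0261  1.7805  0.      1.3871  0.0916]
wrench 0.74 [48.9, 271.2] [0.5427 0.1367 0.034 ]
cradle 0.85 [41.9, 261.5] [0.5363 0.1491 0.006 ]
```

View pics/w2b.png

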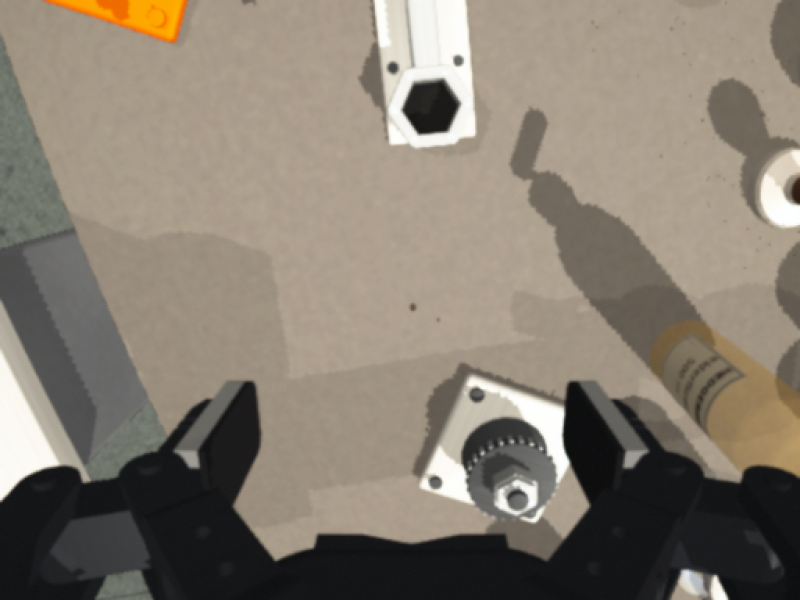

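Call:
jog_arm([
  [[0.085, 0.07, 0, 0, 0, 0, 0], [0.085, 0.07, 0, 0, 0, 0, 0], [0.085, 0.07, 0, 0, 0, 0, 0], [0.085, 0.07, 0, 0, 0, 0, 0]],
])

```text
time: 4.15
tcp_pos: [0.5234, 0.0986, 0.2503]
eef_rot: [0.0, 0.795, 0.607, -0.0]
wrist_force: [0.3, 0.1, 0.2]
opening: 0.0849
finger_force: 0.0
```

Run:
```python
from h import *
np.set_printoptions(precision=4,suppress=True)
s=telemetry.sense();print(s['tcp_pos'],s['q'])
p=snap('wrist'); save(p,'w3.png'); np.save('w3V.npy',p['V'])
for n,z in [('wrench',.034),('wrench_grip',.034),('cradle',.006)]:
    for d in optics.recognise('wrist',n)[:2]: print(n,d['conf'],d['pixel'],onplane(p,d['pixel'][::-1],z)[0])
b=cv2.cvtColor(p['pixels'],cv2.COLOR_RGB2BGR)
cv2.imwrite('pics/w3b.png',cv2.resize(b[0:230,160:400],(626,600),interpolation=3))
```

```text
[0.5234 0.0986 0.2503] [-0.0407  0.0451  1.7091 -0.0005  1.3877  0.2259]
wrench 0.61 [84.6, 270.2] [0.5508 0.1725 0.034 ]
wrench_grip 0.77 [26.7, 264.7] [0.5597 0.226  0.034 ]
cradle 0.96 [71.5, 276.3] [0.5612 0.1842 0.006 ]
```

View pics/w3b.png

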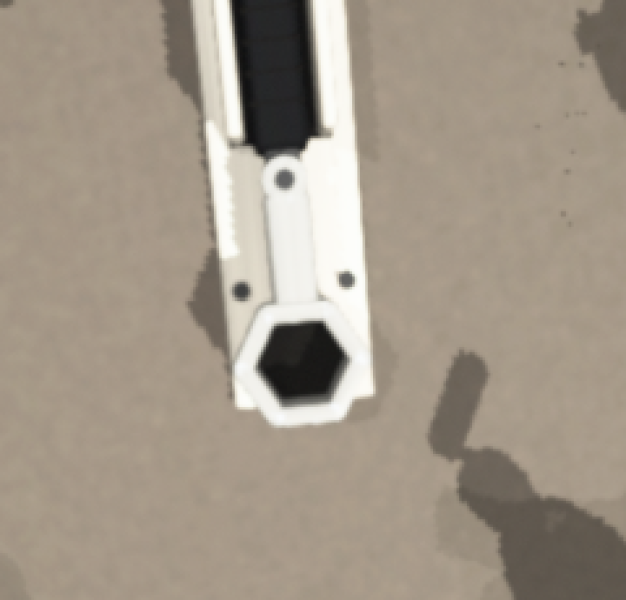

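The picture shows the hole centre at crop (301,362) and the hinge pin at (285,178).

Run:
```python
from h import *
np.set_printoptions(precision=4,suppress=True)
p=optics.snapshot('wrist'); p['V']=np.load('w3V.npy')
f=lambda a: np.array(a)/2.6087+[160,0]
V=np.array([[235,362],[267,305],[332,300],[368,360],[338,420],[272,426]])
W=onplane(p,f(V),.034); print(W, W.mean(0))
H=onplane(p,f([[285,178]]),.034)[0]
im=cv2.imread('pics/w3.png'); g=cv2.cvtColor(im,cv2.COLOR_BGR2GRAY); m=(g<70).astype(np.uint8); m[:115]=0;m[165:]=0;m[:,:250]=0;m[:,300:]=0
n,l,st,c=cv2.connectedComponentsWithStats(m); k=1+st[1:,4].argmax(); cn=max(cv2.findContours((l==k).astype(np.uint8),0,1)[0],key=len)
P=onplane(p,cn[:,0],.034); 
C=onplane(p,c[k:k+1],.034)[0]; print('hole',C,st[k])
for c0 in (W.mean(0),C):
    d=H-c0; print(np.hypot(*d[:2]),np.arctan2(d[1],d[0]))
# wall edges for cradle yaw; pad neck edges
for a,b in [((268,200),(274,300)),((308,200),(316,298)),((350,0),(372,395)),((217,120),(236,405))]:
    z=.034 if a[0]in(268,308) else .006
    A,B=onplane(p,f([a,b]),z); d=A-B; print('edge',A,B,np.arctan2(d[1],d[0]))
```

```text
[[0.517  0.126  0.034 ]
 [0.535  0.144  0.034 ]
 [0.5597 0.1393 0.034 ]
 [0.5677 0.113  0.034 ]
 [0.5504 0.0927 0.034 ]
 [0.5243 0.0973 0.034 ]] [0.5423 0.1187 0.034 ]
hole [0.542  0.1201 0.034 ] [259 124  33  29 710]
0.07000000268812036 1.4044199243970235
0.06872173930119554 1.396314342321041
edge [0.5457 0.1817 0.034 ] [0.5381 0.1451 0.034 ] 1.3660143228489738
edge [0.5602 0.1778 0.034 ] [0.5539 0.1416 0.034 ] 1.3987639055858783
edge [0.597  0.2481 0.006 ] [0.5679 0.0934 0.006 ] 1.3844620450740985
edge [0.5345 0.2182 0.006 ] [0.5103 0.1046 0.006 ] 1.3608885888476818
```

Run:
```python
from h import *
go([.5509,.1662,.025],1.385)
```

```text
shift [0.0732 0.0083 0.2255] turn [ 0.0001  0.0001 -0.0825] yaw now 1.3025 t 4.4
```

Call:
jog_arm([
  [[0.085, 0.073, 0.008, 0.1, 0, 0, -0.0825], [0.085, 0.073, 0.008, 0.1, 0, 0, -0.0825], [0.05, 0.073, 0.008, 0.14, 0, 0, -0.0825], [0.05, 0.073, 0.008, 0.17, 0, 0, -0.0825], [0.05, 0.073, 0.008, 0.19, 0, 0, -0.0825], [0.05, 0.073, 0.008, 0.21, 0, 0, -0.0825], [0.05, 0.073, 0.008, 0.22, 0, 0, -0.0825], [0.05, 0.073, 0.008, 0.2255, 0, 0, -0.0825], [0.05, 0.073, 0.008, 0.2255, 0, 0, -0.0825]],
])

```text
time: 5.3
tcp_pos: [0.5506, 0.1667, 0.0249]
eef_rot: [-0.0, 0.769, 0.639, -0.0]
wrist_force: [-0.1, 0.4, 0.1]
opening: 0.0499
finger_force: 0.0
```

Call:
jog_arm([
  [[0.0, 0, 0, 0, 0, 0, 0], [0, 0, 0, 0, 0, 0, 0], [0, 0, 0, 0, 0, 0, 0], [0, 0, 0, 0, 0, 0, 0], [0, 0, 0, 0, 0, 0, 0], [0, 0, 0, 0, 0, 0, 0]],
], grip_force=80)

```text
time: 5.9
tcp_pos: [0.5515, 0.1671, 0.0264]
eef_rot: [0.001, 0.769, 0.639, 0.001]
wrist_force: [-0.4, 0.1, 7.2]
opening: 0.0166
finger_force: 79.1
```

Call:
jog_arm([
  [[0.0, 0, 0, -0.01, 0, 0, 0], [0, 0, 0, -0.025, 0, 0, 0], [0, 0, 0, -0.04, 0, 0, 0], [0, 0, 0, -0.06, 0, 0, 0], [0, 0, 0, -0.09, 0, 0, 0], [0, 0, 0, -0.13, 0, 0, 0], [0, 0, 0, -0.13, 0, 0, 0], [0, 0, 0, -0.13, 0, 0, 0]],
])

```text
time: 6.7
tcp_pos: [0.5513, 0.167, 0.1568]
eef_rot: [0.001, 0.769, 0.639, 0.001]
wrist_force: [-0.1, 0.2, -3.6]
opening: 0.0164
finger_force: 78.6
```

Run:
```python
from h import *
np.set_printoptions(precision=4,suppress=True)
s=telemetry.sense();print(s['tcp_pos'],s['wrist_force'],s['torque'],s['opening'],s['q'])
p=snap('wrist'); save(p,'w4.png'); np.save('w4V.npy',p['V'])
for n in ['wrench','burr_nut','wrench_grip']:
    for d in optics.recognise('wrist',n)[:2]: print(n,d['conf'],d['pixel'])
for c in ('side','scene'):
    p=snap(c); save(p,c+'4.png'); print(c,[(d['conf'],d['pixel']) for d in optics.recognise(c,'wrench')[:2]])
a=cv2.imread('pics/w4.png'); b=cv2.imread('pics/side4.png')[150:330,130:330]; 
cv2.imwrite('pics/m4.png',np.hstack([cv2.resize(a[150:],(512,300*234//234)),cv2.resize(b,(288,300))]))
a=cv2.imread('pics/w1.png')
cv2.imwrite('pics/w1c.png',cv2.resize(a[0:140,200:340],(600,600),interpolation=3))
```

```text
[0.5513 0.167  0.1568] [-0.1004  0.2135 -3.6054] [ 0.1265 -0.0586 -0.0101] 0.0163805859982848 [0.0845 0.2408 1.6833 0.     1.2142 0.269 ]
wrench 0.56 [143.9, 261.1]
burr_nut 0.74 [83.1, 5.2]
burr_nut 0.58 [97.3, 262.2]
wrench_grip 0.64 [98.4, 261.0]
wrench_grip 0.35 [145.3, 261.8]
side [(0.75, [217.7, 205.6])]
scene [(0.57, [154.6, 212.6]), (0.3, [151.6, 194.0])]
```

View pics/m4.png

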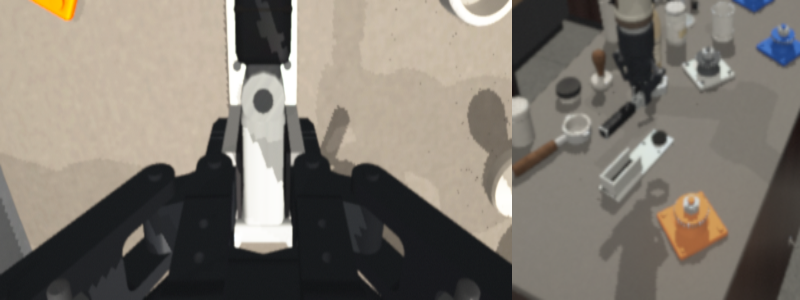

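View pics/w1c.png

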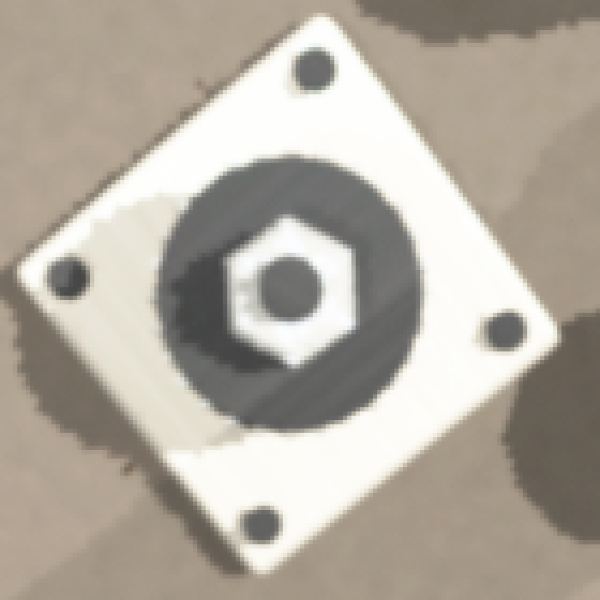

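The wrench is held along tool x. The nut hexagon is clear in w1, with its centre near crop (290,290). I'll fit its angle and centre, and locate the ring in the tool frame.

```bash
cat >> h.py <<'E'
from scipy.optimize import least_squares
def nutfit(im,p,uv0,z=.060,hw=25):
    g=cv2.cvtColor(im,cv2.COLOR_BGR2GRAY); u,v=map(int,uv0); y0,x0=max(v-hw,0),max(u-hw,0)
    m=(g[y0:v+hw,x0:u+hw]>145).astype(np.uint8)
    n,l,st,c=cv2.connectedComponentsWithStats(m)
    k=[i for i in range(1,n) if np.hypot(*(c[i]+[x0,y0]-uv0))<8 and st[i,4]>60]
    k=max(k,key=lambda i:st[i,4]); cn=max(cv2.findContours((l==k).astype(np.uint8),0,1)[0],key=len)[:,0]+[x0,y0]
    cn=cv2.convexHull(cn)[:,0].astype(float)
    # densify hull
    Q=np.concatenate([np.linspace(a,b,20,endpoint=False) for a,b in zip(cn,np.roll(cn,-1,0))])
    P=onplane(p,Q,z)[:,:2]
    def res(x):
        d=P-x[:2]; a=np.arctan2(d[:,1],d[:,0])-x[3]; a=(a+np.pi/6)%(np.pi/3)-np.pi/6
        return np.hypot(*d.T)*np.cos(a)-x[2]
    best=min((least_squares(res,[*P.mean(0),.015,t]) for t in np.arange(0,1.047,.15)),key=lambda s:s.cost)
    return best.x, np.sqrt(np.mean(best.fun**2))
E
python3 - <<'E'
from h import *
np.set_printoptions(precision=4,suppress=True)
p=optics.snapshot('wrist'); V4=np.load('w4V.npy'); p['V']=np.load('w1V.npy')
im=cv2.imread('pics/w1.png'); x,e=nutfit(im,p,np.array([267.6,67.6])); print(x,e,'deg',np.degrees(x[3])%60)
print('thread', onplane(p,[[200+290/4.286,289/4.286]],.072))
f=lambda a:np.array(a)/4.286+[200,0]
print('burr/base corners',onplane(p,f([[320,15],[562,338],[262,575],[18,270]]),.012).mean(0))
# hinge in tool frame
q=dict(p); s=telemetry.sense(); M=np.array(p['mount']); q['V']=np.linalg.inv(M)
print('hinge tool',onplane(q,[[263,226.5]],-.0076))
E
```

```text
[ 0.5324 -0.1535  0.0153 -0.216 ] 0.00037865062052881227 deg 47.62304081516025
thread [[ 0.5316 -0.1535  0.072 ]]
burr/base corners [ 0.5321 -0.1545  0.012 ]
hinge tool [[ 0.0217 -0.0002 -0.0076]]
```

Run:
```python
from h import *
t=np.radians(167.6); a=np.array([.532,-.154])+.0483*np.array([np.cos(t),np.sin(t)])
print(a); go([*a,.16],t)
```

```text
[ 0.48482673 -0.14362828]
shift [-0.3172 -0.0073 -0.0056] turn [-1.2000e-03 -6.0000e-04 -1.5389e+00] yaw now 1.3863 t 7.15
```

Call:
jog_arm([
  [[0, -0.317, -0.007, -0.005, 0, 0, -1.54], [0, -0.317, -0.007, -0.005, 0, 0, -1.54], [0, -0.317, -0.007, -0.005, 0, 0, -1.54], [0, -0.317, -0.007, -0.005, 0, 0, -1.54], [0, -0.317, -0.007, -0.005, 0, 0, -1.54], [0, -0.317, -0.007, -0.005, 0, 0, -1.54], [0, -0.317, -0.007, -0.005, 0, 0, -1.54], [0, -0.317, -0.007, -0.005, 0, 0, -1.54], [0, -0.317, -0.007, -0.005, 0, 0, -1.54], [0, -0.317, -0.007, -0.005, 0, 0, -1.54]],
])

```text
time: 8.15
tcp_pos: [0.4851, -0.144, 0.1598]
eef_rot: [-0.0, 0.18, 0.984, 0.0]
wrist_force: [-0.1, -0.5, -4.4]
opening: 0.0163
finger_force: 79.0
```

Run:
```python
from h import *
t=np.radians(167.6); a=np.array([.532,-.154])+.0483*np.array([np.cos(t),np.sin(t)])
s=telemetry.sense(); print(s['q'],s['tcp_pos'],s['wrist_force'],s['torque']);go([*a,.10],t)
```

```text
[-5.27737377e-01  6.45546811e-02  1.87515879e+00 -9.65993735e-05
  1.20240896e+00 -1.73663788e+00] [ 0.48513867 -0.14402743  0.15982233] [-0.1239959  -0.48355837 -4.44895083] [ 0.03977507  0.09649111 -0.03200497]
shift [0.0004 0.0003 0.0598] turn [ 0.     -0.0005 -0.1454] yaw now 2.7797 t 8.15
```

Call:
jog_arm([
  [[0, 0, 0, 0.02, 0, 0, -0.145], [0, 0, 0, 0.05, 0, 0, -0.145], [0, 0, 0, 0.06, 0, 0, -0.145], [0, 0, 0, 0.06, 0, 0, -0.145]],
])

```text
time: 8.55
tcp_pos: [0.4839, -0.1425, 0.0981]
eef_rot: [-0.002, 0.111, 0.994, 0.001]
wrist_force: [0.6, 0.3, -2.6]
opening: 0.0164
finger_force: 78.9
```

Run:
```python
from h import *
np.set_printoptions(precision=4,suppress=True)
t=np.radians(167.6); a=np.array([.532,-.154])+.0483*np.array([np.cos(t),np.sin(t)])
s=telemetry.sense(); print(s['tcp_pos'],s['wrist_force']);go([*a,.0625],t)
ring=s['tcp_pos']+rot(s['eef_rot'])@[-.0483,0,.0024-.01]; print('ring top expected',ring)
tiles=[]
for c in ('side','scene'):
    p=snap(c); save(p,c+'5.png'); im=cv2.cvtColor(p['pixels'],cv2.COLOR_RGB2BGR)
    u,v=proj(p,[[.532,-.154,.07]])[0]; print(c,u,v,[(d['conf'],d['pixel']) for d in optics.recognise(c,'wrench')[:1]], proj(p,[[.532,-.154,.072],ring]))
    u,v=int(u),int(v); tiles.append(cv2.resize(im[v-35:v+35,u-35:u+35],(400,400),interpolation=3))
cv2.imwrite('pics/m5.png',np.hstack(tiles))
```

```text
[ 0.4839 -0.1425  0.0981] [ 0.6085  0.3248 -2.5845]
shift [-0.0013 -0.0009  0.0356] turn [ 0.0013 -0.0046 -0.0055] yaw now 2.9196 t 8.55
ring top expected [ 0.5311 -0.1532  0.1055]
side 265.37480795057985 179.02599396696684 [(0.64, [180.9, 284.3])] [[265.3741 178.6031]
 [265.4961 171.5654]]
scene 270.1950536951133 192.48994243590775 [(0.54, [194.7, 255.4])] [[270.2008 192.0256]
 [269.9894 184.2104]]
```

View pics/m5.png

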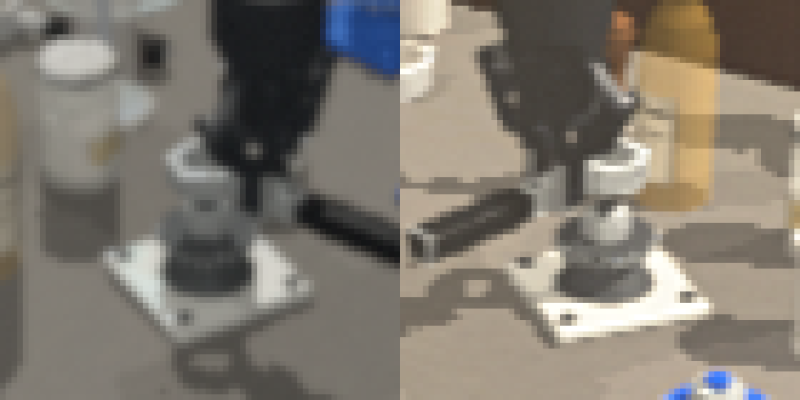

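Both views show the ring above the nut with no clear offset. I'll descend in steps and watch the force.

Call:
jog_arm([
  [[0, -0.0005, -0.0005, 0.006, 0, 0, 0], [0, -0.0005, -0.0005, 0.01, 0, 0, 0], [0, -0.0005, -0.0005, 0.014, 0, 0, 0], [0, -0.0005, -0.0005, 0.018, 0, 0, 0], [0, -0.0005, -0.0005, 0.021, 0, 0, 0], [0, -0.0005, -0.0005, 0.024, 0, 0, 0], [0, -0.0005, -0.0005, 0.024, 0, 0, 0]],
])

```text
time: 9.45
tcp_pos: [0.4855, -0.1438, 0.0754]
eef_rot: [-0.0, 0.111, 0.994, 0.0]
wrist_force: [0.4, -0.7, -4.1]
opening: 0.0162
finger_force: 79.0
```

Run:
```python
from h import *
np.set_printoptions(precision=4,suppress=True)
t=np.radians(167.6); a=np.array([.532,-.154])+.0483*np.array([np.cos(t),np.sin(t)])
s=telemetry.sense(); print(s['tcp_pos'],s['wrist_force'],s['torque']);go([*a,.0625],t)
```

```text
[ 0.4855 -0.1438  0.0754] [ 0.3676 -0.6713 -4.0516] [0.0261 0.1179 0.0786]
shift [ 0.0007 -0.      0.0129] turn [ 0.0003 -0.001  -0.0052] yaw now 2.9199 t 9.45
```

Call:
jog_arm([
  [[0, 0.0007, 0, 0.003, 0, 0, 0], [0, 0.0007, 0, 0.006, 0, 0, 0], [0, 0.0007, 0, 0.008, 0, 0, 0], [0, 0.0007, 0, 0.01, 0, 0, 0], [0, 0.0007, 0, 0.012, 0, 0, 0], [0, 0.0007, 0, 0.012, 0, 0, 0], [0, 0.0007, 0, 0.012, 0, 0, 0]],
])

```text
time: 10.15
tcp_pos: [0.4855, -0.1442, 0.0679]
eef_rot: [-0.0, 0.11, 0.994, -0.0]
wrist_force: [-17.1, 7.4, 30.6]
opening: 0.0166
finger_force: 87.1
```

Call:
jog_arm([
  [[0, 0.0, 0, -0.008, 0, 0, 0], [0, 0.0015, 0.0005, -0.006, 0, 0, 0], [0, 0.002, 0.0005, -0.004, 0, 0, 0], [0, 0.002, 0.0005, -0.002, 0, 0, 0], [0, 0.002, 0.0005, -0.001, 0, 0, 0], [0, 0.002, 0.0005, -0.001, 0, 0, 0]],
])

```text
time: 10.75
tcp_pos: [0.4828, -0.1426, 0.0641]
eef_rot: [-0.001, 0.111, 0.994, 0.0]
wrist_force: [-0.4, 0.0, -3.7]
opening: 0.0163
finger_force: 82.1
```

Run:
```python
from h import *
np.set_printoptions(precision=4,suppress=True)
t=np.radians(167.6); a=np.array([.532,-.154])+.0483*np.array([np.cos(t),np.sin(t)])
s=telemetry.sense(); M=rot(s['eef_rot']); print(s['tcp_pos'],M.T@s['wrist_force'],M.T@s['torque']);go([*a,.0625],t)
```

```text
[ 0.4828 -0.1426  0.0641] [ 0.3794 -0.0592  3.7032] [-0.0442  0.0684  0.0145]
shift [-0.0022 -0.0005  0.0016] turn [ 0.0005 -0.0016 -0.0053] yaw now 2.9199 t 10.75
```

It slid on. Down the last bit.

Call:
jog_arm([
  [[0, 0, 0, 0.001, 0, 0, 0], [0, 0, 0, 0.002, 0, 0, 0], [0, 0, 0, 0.003, 0, 0, 0], [0, 0, 0, 0.003, 0, 0, 0]],
])

```text
time: 11.15
tcp_pos: [0.4833, -0.1429, 0.0618]
eef_rot: [-0.0, 0.111, 0.994, 0.0]
wrist_force: [-0.7, 0.0, -3.7]
opening: 0.0166
finger_force: 82.1
```

Call:
jog_arm([
  [[0, 0, 0, 0.001, 0, 0, 0], [0, 0, 0, 0.002, 0, 0, 0], [0, 0, 0, 0.002, 0, 0, 0]],
])

```text
time: 11.45
tcp_pos: [0.4832, -0.1428, 0.0598]
eef_rot: [-0.0, 0.111, 0.994, 0.0]
wrist_force: [0.3, -0.5, -3.2]
opening: 0.0162
finger_force: 82.1
```

```bash
cat >> h.py <<'E'
def tiles(X,name,hw=30,cams=('side','scene')):
    T=[]
    for c in cams:
        p=snap(c); im=cv2.cvtColor(p['pixels'],cv2.COLOR_RGB2BGR); cv2.imwrite('pics/%s_%s.png'%(name,c),im)
        u,v=map(int,proj(p,[X])[0]); T.append(cv2.resize(im[v-hw:v+hw,u-hw:u+hw],(400,400),interpolation=3)); print(c,'tile origin',u-hw,v-hw)
    cv2.imwrite('pics/%s.png'%name,np.hstack(T))
E
python3 - <<'E'
from h import *
tiles([.50,-.15,.06],'m6')
E
```

```text
side tile origin 242 153
scene tile origin 234 167
```

View pics/m6.png

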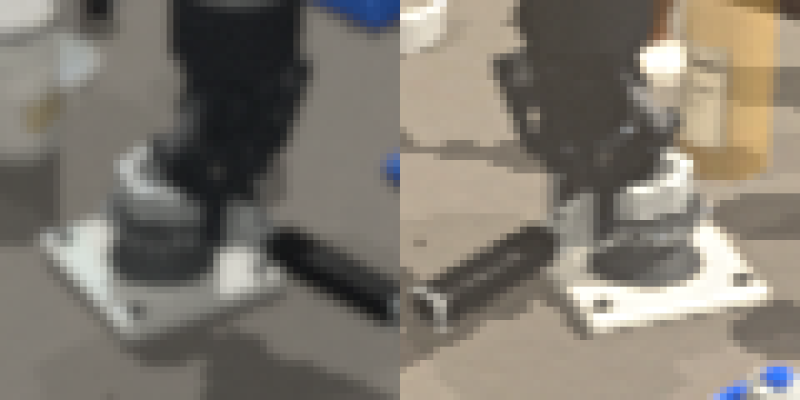

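The ring is on the nut, but the wrench has tilted about 5° in the pads (handle low, at tile (415,305)). The task text says it stays level when let go, so I release it here to let it seat.

Call:
jog_arm([
  [[0.022, 0, 0, 0, 0, 0, 0], [0.03, 0, 0, 0, 0, 0, 0], [0.05, 0, 0, 0, 0, 0, 0], [0.05, 0, 0, 0, 0, 0, 0], [0.05, 0, 0, 0, 0, 0, 0]],
])

```text
time: 12.05
tcp_pos: [0.4835, -0.143, 0.0601]
eef_rot: [0.0, 0.111, 0.994, -0.0]
wrist_force: [0.3, -0.0, -0.0]
opening: 0.0502
finger_force: 0.0
```

Run:
```python
from h import *
np.set_printoptions(precision=4,suppress=True)
s=telemetry.sense(); M=rot(s['eef_rot']); print(s['tcp_pos'],s['wrist_force'],s['torque'],s['opening'])
tiles([.50,-.15,.06],'m7',30,('side','scene','wrist'))
p=optics.snapshot('wrist')
```

```text
[ 0.4835 -0.143   0.0601] [ 0.2918 -0.0361 -0.0314] [-0.0377  0.0336 -0.0339] 0.05023415801775788
side tile origin 242 153
scene tile origin 234 167
wrist tile origin 223 270
```

Wrist force is now zero, so the wrench rests on the stand. I'll rise and measure the handle's line from above.

Call:
jog_arm([
  [[0.05, 0, 0, -0.02, 0, 0, 0], [0.05, 0.0, 0, -0.05, 0, 0, 0], [0.05, 0.02, 0, -0.1, 0, 0, 0], [0.05, 0.05, 0, -0.15, 0, 0, 0], [0.05, 0.05, 0, -0.2, 0, 0, 0], [0.05, 0.05, 0, -0.2, 0, 0, 0], [0.05, 0.05, 0, -0.2, 0, 0, 0]],
])

```text
time: 12.95
tcp_pos: [0.4357, -0.1327, 0.2626]
eef_rot: [0.003, 0.111, 0.994, -0.001]
wrist_force: [0.7, -0.1, -0.7]
opening: 0.0501
finger_force: 0.0
```

```bash
cat >> h.py <<'E'
def handle(p,z=.070,near=(.43,-.12),rad=.14,thr=60):
    """dark handle blob -> axis on plane z: centre, yaw(dir away), length,width"""
    g=cv2.cvtColor(p['pixels'],cv2.COLOR_RGB2GRAY); m=(g<thr).astype(np.uint8)
    vv,uu=np.mgrid[0:384,0:512]; P=onplane(p,np.c_[uu.ravel(),vv.ravel()],z)[:,:2]
    m[np.hypot(*(P-near).T).reshape(m.shape)>rad]=0; m[255:]=0
    n,l,st,c=cv2.connectedComponentsWithStats(m)
    out=[]
    for k in np.argsort(-st[1:,4])[:3]+1:
        if st[k,4]<150: continue
        cn=max(cv2.findContours((l==k).astype(np.uint8),0,1)[0],key=len)[:,0]
        W=(onplane(p,cn,z)[:,:2]*1000).astype(np.float32); bx=cv2.boxPoints(cv2.minAreaRect(W))
        e=[bx[1]-bx[0],bx[2]-bx[1]]; e.sort(key=lambda a:-np.hypot(*a))
        out.append((bx.mean(0)/1000,np.degrees(np.arctan2(e[0][1],e[0][0]))%180,np.hypot(*e[0]),np.hypot(*e[1]),st[k].tolist()))
    return out
E
python3 - <<'E'
from h import *
np.set_printoptions(precision=4,suppress=True)
s=telemetry.sense(); print(s['tcp_pos'])
p=snap('wrist'); save(p,'w8.png'); np.save('w8V.npy',p['V'])
print(proj(p,[[.532,-.154,.072],[.532,-.154,.07],[.532-.172*.977,-.154+.172*.215,.07]]))
for h in handle(p): print(h)
for n in ['wrench','wrench_grip','burr_nut']: print(n,[(round(d['conf'],2),d['pixel'],onplane(p,d['pixel'][::-1],.07)[0]) for d in optics.recognise('wrist',n)[:2]])
E
```

```text
[ 0.4357 -0.1327  0.2626]
[[262.7915 257.5644]
 [262.796  256.6631]
 [261.7707  88.1083]]
(array([ 0.412, -0.126], dtype=float32), np.float32(166.84253), np.float32(83.6786), np.float32(20.520788), [253, 96, 22, 88, 1812])
(array([ 0.5036, -0.2144], dtype=float32), np.float32(164.25044), np.float32(23.93293), np.float32(12.844734), [195, 234, 13, 21, 187])
(array([ 0.5328, -0.0869], dtype=float32), np.float32(166.9224), np.float32(22.078476), np.float32(14.121091), [318, 235, 14, 20, 182])
wrench [(0.97, [183.8, 263.6], array([ 0.4537, -0.1355,  0.07  ])), (0.73, [252.5, 264.0], array([ 0.5275, -0.1517,  0.07  ]))]
wrench_grip [(0.74, [135.8, 261.5], array([ 0.4069, -0.127 ,  0.07  ]))]
burr_nut [(0.96, [148.3, 61.4], array([ 0.3733, -0.3241,  0.07  ])), (0.67, [253.0, 262.4], array([ 0.5277, -0.1535,  0.07  ]))]
```

Run:
```python
from h import *
np.set_printoptions(precision=4,suppress=True)
c=np.array([.412,-.126])
for cam in ('side','scene'):
    p=snap(cam); save(p,cam+'8.png'); g=cv2.cvtColor(p['pixels'],cv2.COLOR_RGB2GRAY)
    pr=proj(p,[[*c,z] for z in (.05,.06,.07)]); u,v=pr[1].astype(int)
    m=np.zeros_like(g); m[v-25:v+25,u-30:u+30]=(g[v-25:v+25,u-30:u+30]<70)
    n,l,st,ce=cv2.connectedComponentsWithStats(m)
    print(cam,pr.ravel())
    for k in range(1,n):
        if st[k,4]>15:
            pts=np.argwhere(l==k)[:,::-1].astype(np.float32); _,ev=cv2.PCACompute(pts,mean=None)
            print('blob',st[k],ce[k],'dir',ev[0][1]/ev[0][0])
    d=np.array([-.974,.227]); E=proj(p,[[*(c-.04*d),.06],[*(c+.04*d),.06]]); E2=proj(p,[[*(c-.04*d),.06],[*(c+.04*d),.052]])
    print('pred level slope',(E[1]-E[0])[1]/(E[1]-E[0])[0],'tilt .1',(E2[1]-E2[0])[1]/(E2[1]-E2[0])[0])
```

```text
side [291.4112 194.2729 291.5222 192.1351 291.6341 189.9784]
blob [304 175  17  14 105] [314.7238 181.0381] dir 0.40373433
blob [281 187  20  12 113] [291.3628 191.9381] dir 0.43877977
blob [261 188  13   7  69] [266.8406 191.3623] dir -0.05281912
pred level slope 0.42075048409980703 tilt .1 0.5212840804281675
scene [246.4718 207.499  246.4368 205.1189 246.4017 202.7255]
blob [242 202  15   9  30] [248.8    206.1333] dir -0.45768413
pred level slope -0.43476977913432974 tilt .1 -0.5558659564637033
```

The handle is level and lies on the line from the nut at 166.8°, so the ring is seated. Next I'll straddle the handle at 130 mm from the nut and push clockwise (tool +y).

Run:
```python
from h import *
go([.4054,-.1243,.058],np.radians(166.8))
```

```text
shift [0.0287 0.0004 0.2001] turn [ 0.0013 -0.0036  0.0088] yaw now 2.92 t 13.25
```

Call:
jog_arm([
  [[0.04, 0.029, 0, 0.05, 0, 0, 0.009], [0.04, 0.029, 0, 0.1, 0, 0, 0.009], [0.04, 0.029, 0, 0.14, 0, 0, 0.009], [0.04, 0.029, 0, 0.165, 0, 0, 0.009], [0.04, 0.029, 0, 0.18, 0, 0, 0.009], [0.04, 0.029, 0, 0.19, 0, 0, 0.009], [0.04, 0.029, 0, 0.2, 0, 0, 0.009], [0.04, 0.029, 0, 0.2, 0, 0, 0.009], [0.04, 0.029, 0, 0.2, 0, 0, 0.009]],
])

```text
time: 14.15
tcp_pos: [0.4066, -0.1257, 0.0603]
eef_rot: [0.0, 0.115, 0.993, -0.0]
wrist_force: [-0.7, -0.1, 0.8]
opening: 0.0399
finger_force: 0.0
```

Call:
jog_arm([
  [[0.04, -0.0001, 0.0039, 0, 0, 0, 0.03], [0.04, -0.0002, 0.0078, 0, 0, 0, 0.06], [0.04, -0.0005, 0.0117, 0, 0, 0, 0.09], [0.04, -0.0009, 0.0156, 0, 0, 0, 0.12], [0.04, -0.0015, 0.0194, 0, 0, 0, 0.15], [0.04, -0.0021, 0.0233, 0, 0, 0, 0.18], [0.04, -0.0029, 0.0271, 0, 0, 0, 0.21], [0.04, -0.0037, 0.0309, 0, 0, 0, 0.24], [0.04, -0.0047, 0.0347, 0, 0, 0, 0.27], [0.04, -0.0058, 0.0384, 0, 0, 0, 0.3]],
])

```text
time: 15.15
tcp_pos: [0.4214, -0.0899, 0.061]
eef_rot: [0.001, 0.263, 0.965, -0.0]
wrist_force: [-1.0, -1.0, 0.8]
opening: 0.0398
finger_force: 0.8
```

```bash
cat >> h.py <<'E'
def st():
    s=telemetry.sense(); M=rot(s['eef_rot']); d=s['tcp_pos'][:2]-[.532,-.154]
    print('t',s['time'],'tool force',np.round(M.T@s['wrist_force'],2),'yaw',np.degrees(np.arctan2(M[1,0],M[0,0])),'ang',np.degrees(np.arctan2(d[1],d[0])),'r',np.hypot(*d),'q6',s['q'][5])
E
python3 - <<'E'
from h import *
st()
E
```

```text
t 15.15 tool force [ 0.38 -1.39 -0.8 ] yaw 149.54284340688298 ang 149.89940797806608 r 0.1278266912119651 q6 -1.5306173813107198
```

Call:
jog_arm([
  [[0.04, 0, 0.0032, 0, 0, 0, 0.025], [0.04, -0.0002, 0.0065, 0, 0, 0, 0.05], [0.04, -0.0004, 0.0097, 0, 0, 0, 0.075], [0.04, -0.0006, 0.013, 0, 0, 0, 0.1], [0.04, -0.001, 0.0162, 0, 0, 0, 0.125], [0.04, -0.0015, 0.0194, 0, 0, 0, 0.15], [0.04, -0.002, 0.0226, 0, 0, 0, 0.175], [0.04, -0.0026, 0.0258, 0, 0, 0, 0.2]],
])

```text
time: 15.95
tcp_pos: [0.4365, -0.0689, 0.0609]
eef_rot: [0.001, 0.358, 0.934, -0.0]
wrist_force: [-1.1, -0.9, 0.2]
opening: 0.0398
finger_force: 0.9
```

Still only friction force. From here I'll take small steps of 0.08 rad.

Call:
jog_arm([
  [[0.04, 0, 0.0026, 0, 0, 0, 0.02], [0.04, -0.0001, 0.0052, 0, 0, 0, 0.04], [0.04, -0.0002, 0.0078, 0, 0, 0, 0.06], [0.04, -0.0004, 0.0104, 0, 0, 0, 0.08]],
])

```text
time: 16.35
tcp_pos: [0.4437, -0.0613, 0.0604]
eef_rot: [0.0, 0.395, 0.919, -0.0]
wrist_force: [-2.7, -2.7, 1.5]
opening: 0.0403
finger_force: 1.3
```

Call:
jog_arm([
  [[0.04, 0, 0.0026, 0, 0, 0, 0.02], [0.04, -0.0001, 0.0052, 0, 0, 0, 0.04], [0.04, -0.0002, 0.0078, 0, 0, 0, 0.06], [0.04, -0.0004, 0.0104, 0, 0, 0, 0.08]],
])

```text
time: 16.75
tcp_pos: [0.4514, -0.0541, 0.06]
eef_rot: [0.0, 0.431, 0.902, -0.0]
wrist_force: [-1.3, -3.0, 1.8]
opening: 0.0398
finger_force: 1.2
```

Call:
jog_arm([
  [[0.04, 0, 0.0026, 0, 0, 0, 0.02], [0.04, -0.0001, 0.0052, 0, 0, 0, 0.04], [0.04, -0.0002, 0.0078, 0, 0, 0, 0.06], [0.04, -0.0004, 0.0104, 0, 0, 0, 0.08]],
])

```text
time: 17.15
tcp_pos: [0.4594, -0.0479, 0.0598]
eef_rot: [-0.0, 0.467, 0.884, -0.0]
wrist_force: [-1.9, -3.1, 0.4]
opening: 0.04
finger_force: 1.6
```

Run:
```python
from h import *
st()
```

```text
t 17.15 tool force [-1.48 -3.3  -0.41] yaw 124.29718632919582 ang 124.37249360014526 r 0.12859656389404348 q6 -0.9646913432586558
```

Call:
jog_arm([
  [[0.04, 0, 0.0026, 0, 0, 0, 0.02], [0.04, -0.0001, 0.0052, 0, 0, 0, 0.04], [0.04, -0.0002, 0.0078, 0, 0, 0, 0.06], [0.04, -0.0004, 0.0104, 0, 0, 0, 0.08]],
])

```text
time: 17.55
tcp_pos: [0.4674, -0.0427, 0.0595]
eef_rot: [-0.001, 0.502, 0.865, -0.001]
wrist_force: [-4.3, -5.7, 1.9]
opening: 0.04
finger_force: 3.4
```

Run:
```python
from h import *
st()
```

```text
t 17.55 tool force [-2.79 -6.56 -1.93] yaw 119.74337489545394 ang 120.12756100889396 r 0.12864536191691778 q6 -0.8664945687962764
```

Call:
jog_arm([
  [[0.04, 0, 0.0026, 0, 0, 0, 0.02], [0.04, -0.0001, 0.0052, 0, 0, 0, 0.04], [0.04, -0.0001, 0.0052, 0, 0, 0, 0.04]],
])

```text
time: 17.85
tcp_pos: [0.4719, -0.04, 0.0595]
eef_rot: [-0.001, 0.519, 0.855, -0.001]
wrist_force: [-4.3, -4.6, 1.7]
opening: 0.0397
finger_force: 2.9
```

Run:
```python
from h import *
st()
p=snap('wrist'); save(p,'w9.png'); np.save('w9V.npy',p['V']); g=p['pixels']
for h in handle(p,near=(.46,-.04),thr=50): print(h)
```

```text
t 17.85 tool force [-2.12 -5.95 -1.65] yaw 117.47032093915894 ang 117.81805092981416 r 0.12887529426336328 q6 -0.8184097003160355
(array([ 0.45183602, -0.02221368], dtype=float32), np.float32(117.48767), np.float32(27.519917), np.float32(22.964188), [208, 186, 60, 69, 1700])
(array([0.50073105, 0.08029817], dtype=float32), np.float32(124.42189), np.float32(22.021183), np.float32(10.503859), [484, 0, 28, 66, 1491])
(array([ 0.4433905 , -0.00394901], dtype=float32), np.float32(27.44097), np.float32(16.60822), np.float32(2.9458094), [215, 165, 47, 9, 382])
```

Force has plateaued near 6 N. Before pushing further, I'll rise and measure the bend from above.

Call:
jog_arm([
  [[0.04, 0, -0.006, 0, 0, 0, 0], [0.04, 0, -0.006, -0.05, 0, 0, 0], [0.04, -0.02, -0.006, -0.1, 0, 0, 0], [0.04, -0.03, -0.006, -0.15, 0, 0, 0], [0.04, -0.03, -0.006, -0.2, 0, 0, 0], [0.04, -0.03, -0.006, -0.2, 0, 0, 0], [0.04, -0.03, -0.006, -0.2, 0, 0, 0]],
])

```text
time: 18.6
tcp_pos: [0.4822, -0.0692, 0.2615]
eef_rot: [0.002, 0.519, 0.855, 0.001]
wrist_force: [-0.2, 1.0, -0.7]
opening: 0.0401
finger_force: 0.0
```

Run:
```python
from h import *
np.set_printoptions(precision=4,suppress=True)
st(); p=snap('wrist'); save(p,'w10.png'); np.save('w10V.npy',p['V'])
for h in handle(p,near=(.46,-.04)): print(h)
for n in ['wrench','wrench_grip','burr_nut']: print(n,[(round(d['conf'],2),d['pixel'],onplane(p,d['pixel'][::-1],.07)[0]) for d in optics.recognise('wrist',n)[:2]])
b=cv2.cvtColor(p['pixels'],cv2.COLOR_RGB2BGR); cv2.imwrite('pics/w10b.png',cv2.resize(b[70:290,160:360],(545,600),interpolation=3))
print(proj(p,[[.532,-.154,.07]]))
```

```text
t 18.6 tool force [0.95 0.25 0.73] yaw 117.48480693197983 ang 120.44621370852609 r 0.0983748902471877 q6 -0.8719338744848569
(array([ 0.4644, -0.0495], dtype=float32), np.float32(119.70503), np.float32(84.42138), np.float32(20.618576), [242, 96, 26, 89, 1874])
(array([ 0.4745, -0.1656], dtype=float32), np.float32(117.70285), np.float32(23.053186), np.float32(11.676409), [208, 234, 12, 21, 164])
wrench [(0.89, [184.7, 255.8], array([ 0.4849, -0.0875,  0.07  ])), (0.46, [255.6, 266.1], array([ 0.5301, -0.1518,  0.07  ]))]
wrench_grip [(0.63, [135.9, 253.6], array([ 0.4611, -0.0456,  0.07  ])), (0.35, [330.0, 312.3], array([ 0.6224, -0.2129,  0.07  ]))]
burr_nut [(0.78, [253.9, 268.7], array([ 0.5316, -0.1488,  0.07  ]))]
[[266.7712 257.995 ]]
```

View pics/w10b.png

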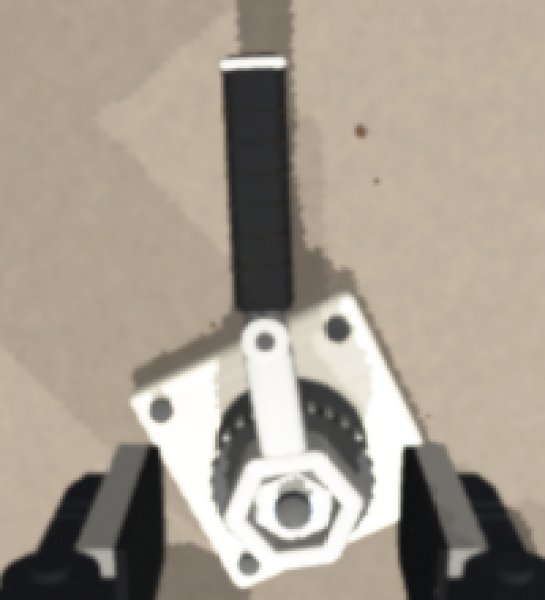

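The picture shows the hinge at (264,340), the ring and thread at (293,507), and the handle running from (264,305) to (254,62). I'll compute the bend from those.

```bash
cat >> h.py <<'E'
def bend(p,hinge,ring,hd):
    H=onplane(p,[hinge],.07)[0]; C=onplane(p,[ring],.07)[0]
    n=H-C; ny=np.degrees(np.arctan2(n[1],n[0])); h2=np.array([*hd[0]])-H[:2]; hy=np.degrees(np.arctan2(h2[1],h2[0]))
    print('ring',C,'hinge',H,'L',np.hypot(*n[:2]),'neck yaw',ny,'handle yaw axis',hd[1],'from hinge',hy,np.hypot(*h2),'bend rad',np.radians(ny-hd[1]),np.radians(ny-hy))
E
python3 - <<'E'
from h import *
np.set_printoptions(precision=4,suppress=True)
p=optics.snapshot('wrist'); im=cv2.imread('pics/w10.png'); p['pixels']=im[:,:,::-1].copy(); p['V']=np.load('w10V.npy')
f=lambda a:np.array(a)/2.727+[160,70]
hd=handle(p,near=(.46,-.04))[0]
bend(p,f([264,340]),f([292,509]),hd)   # ring outer hexagon centre
V=f([[263,462],[327,452],[362,500],[322,562],[254,569],[227,522]]); print(onplane(p,V,.07).mean(0))
for a,b in [((246,350),(262,452)),((287,350),(304,450))]:
    A,B=onplane(p,f([a,b]),.07); d=A-B; print('neck edge',np.degrees(np.arctan2(d[1],d[0])))
print('nut thread',onplane(p,[f([293,507])],.072))
E
```

```text
ring [ 0.5315 -0.1524  0.07  ] hinge [ 0.4905 -0.0962  0.07  ] L 0.069597381378705 neck yaw 126.14230550049992 handle yaw axis 119.70503 from hinge 119.22009818897095 0.05352405971383338 bend rad 0.1123516113503139 0.12081530909180527
[ 0.5323 -0.1535  0.07  ]
neck edge 125.32062522109038
neck edge 126.76489137956335
nut thread [[ 0.531  -0.1506  0.072 ]]
```

The handle is already bent 0.115 rad with the nut against its stop (neck at 126.1°). I'll straddle again and turn about the hinge to reach about 0.33.

Run:
```python
from h import *
go([.4608,-.0441,.060],np.radians(119.5))
```

```text
shift [ 0.03   -0.0054  0.1978] turn [-0.0024 -0.0035 -0.0346] yaw now 2.051 t 18.85
```

Call:
jog_arm([
  [[0.036, 0.03, -0.005, 0.05, 0, 0, -0.035], [0.036, 0.03, -0.005, 0.1, 0, 0, -0.035], [0.036, 0.03, -0.005, 0.14, 0, 0, -0.035], [0.036, 0.03, -0.005, 0.165, 0, 0, -0.035], [0.036, 0.03, -0.005, 0.18, 0, 0, -0.035], [0.036, 0.03, -0.005, 0.19, 0, 0, -0.035], [0.036, 0.03, -0.005, 0.198, 0, 0, -0.035], [0.036, 0.03, -0.005, 0.198, 0, 0, -0.035]],
])

```text
time: 19.65
tcp_pos: [0.4624, -0.0448, 0.0611]
eef_rot: [-0.001, 0.504, 0.864, -0.0]
wrist_force: [0.4, 0.2, 0.4]
opening: 0.0362
finger_force: 0.0
```

Run:
```python
from h import *
st(); go([.4608,-.0441,.060],np.radians(119.5))
```

```text
t 19.65 tool force [-0.06  0.44 -0.41] yaw 119.50671131767217 ang 122.51404962833483 r 0.12952658603954792 q6 -0.8726609327667623
shift [ 0.0014 -0.001   0.0011] turn [-0.0011 -0.0014  0.0001] yaw now 2.0858 t 19.65
```

Call:
jog_arm([
  [[0.036, 0, 0.0018, 0, 0, 0, 0.03], [0.036, -0.0001, 0.0036, 0, 0, 0, 0.06], [0.036, -0.0004, 0.0072, 0, 0, 0, 0.12], [0.036, -0.0007, 0.009, 0, 0, 0, 0.15], [0.036, -0.001, 0.0107, 0, 0, 0, 0.18], [0.036, -0.0013, 0.0125, 0, 0, 0, 0.21], [0.036, -0.0017, 0.0143, 0, 0, 0, 0.24], [0.036, -0.0022, 0.016, 0, 0, 0, 0.27], [0.036, -0.0027, 0.0177, 0, 0, 0, 0.3], [0.036, -0.0034, 0.02, 0, 0, 0, 0.34]],
])

```text
time: 20.65
tcp_pos: [0.4813, -0.0392, 0.0625]
eef_rot: [-0.0, 0.643, 0.766, -0.002]
wrist_force: [-5.0, -5.8, 1.5]
opening: 0.036
finger_force: 3.3
```

Call:
jog_arm([
  [[0.036, 0, 0, 0, 0, 0, 0], [0.036, 0, 0, 0, 0, 0, 0], [0.036, 0, 0, 0, 0, 0, 0]],
])

```text
time: 20.95
tcp_pos: [0.4815, -0.0391, 0.0626]
eef_rot: [0.0, 0.642, 0.767, -0.001]
wrist_force: [-4.6, -4.3, 1.5]
opening: 0.0363
finger_force: 2.8
```

Now I'll back off, rise and measure.

Call:
jog_arm([
  [[0.036, 0, -0.005, 0, 0, 0, 0], [0.036, 0, -0.005, -0.04, 0, 0, 0], [0.036, -0.01, -0.005, -0.09, 0, 0, 0], [0.036, -0.02, -0.005, -0.14, 0, 0, 0], [0.036, -0.03, -0.005, -0.19, 0, 0, 0], [0.036, -0.03, -0.005, -0.2, 0, 0, 0], [0.036, -0.03, -0.005, -0.2, 0, 0, 0]],
])

```text
time: 21.65
tcp_pos: [0.484, -0.0691, 0.2654]
eef_rot: [0.003, 0.643, 0.766, 0.001]
wrist_force: [0.5, 0.2, -0.1]
opening: 0.0357
finger_force: 0.0
```

```bash
cat >> h.py <<'E'
def pin(p,guess,z=.07,rad=.006,size=None):
    "dark pin centroid on white boss near world guess"
    u,v=proj(p,[[*guess,z]])[0]; g=cv2.cvtColor(p['pixels'],cv2.COLOR_RGB2GRAY).astype(float)
    vv,uu=np.mgrid[0:384,0:512]; best=None
    for du in np.arange(-8,8.5,.5):
        for dv in np.arange(-8,8.5,.5):
            d=np.hypot(uu-u-du,vv-v-dv); sc=g[(d>4)&(d<6.5)].min()-g[d<2].mean()
            if best is None or sc>best[0]: best=(sc,u+du,v+dv)
    return best
E
python3 - <<'E'
from h import *
np.set_printoptions(precision=4,suppress=True)
p=optics.snapshot('wrist'); p['pixels']=cv2.imread('pics/w10.png')[:,:,::-1].copy(); p['V']=np.load('w10V.npy'); print('check',pin(p,(.4905,-.0962)),np.array([264,340])/2.727+[160,70])
st(); p=snap('wrist'); save(p,'w11.png'); np.save('w11V.npy',p['V'])
b=pin(p,(.4905,-.0962)); print(b)
hs=handle(p,near=(.47,-.03)); print(hs)
bend(p,b[1:],proj(p,[[.532,-.153,.07]])[0],hs[0])
E
```

```text
check (np.float64(104.53846153846153), np.float64(256.8264615863209), np.float64(194.6460709600032)) [256.8097 194.6791]
t 21.7 tool force [-0.55 -0.39  0.85] yaw 100.02806949573454 ang 119.98120089896399 r 0.09874736056212019 q6 -0.5647992512863281
(np.float64(106.76923076923077), np.float64(265.32281075663235), np.float64(195.47163522072074))
[(array([ 0.4744, -0.0448], dtype=float32), np.float32(108.57528), np.float32(84.12859), np.float32(20.333296), [241, 97, 34, 89, 1839]), (array([0.5301, 0.089 ], dtype=float32), np.float32(11.505465), np.float32(23.372112), np.float32(10.126559), [333, 0, 27, 13, 254]), (array([ 0.4509, -0.1569], dtype=float32), np.float32(97.877815), np.float32(24.332417), np.float32(10.605397), [213, 233, 11, 22, 156])]
ring [ 0.532 -0.153  0.07 ] hinge [ 0.4905 -0.0962  0.07  ] L 0.0703455044761215 neck yaw 126.15312687985029 handle yaw axis 108.57528 from hinge 107.37572946012557 0.05390734958238966 bend rad 0.3067913168019104 0.327727409929684
```

Bend is 0.31 rad with the nut at its stop. Now I'll regrip the neck, with the fingertips just above the underside.

Run:
```python
from h import *
go([.5043,-.115,.065],np.radians(126.1))
p=optics.snapshot('wrist'); p['V']=np.load('w1V.npy'); print('edge',onplane(p,np.array([[0,322],[560,463]])/1.5625,0))
```

```text
shift [-0.0504  0.0143  0.1956] turn [-0.0009 -0.0015 -0.4549] yaw now 1.746 t 21.75
edge [[ 0.26315844  0.1693454   0.        ]
 [ 0.26384372 -0.36910136  0.        ]]
```

Call:
jog_arm([
  [[0.055, -0.05, 0.014, 0.02, 0, 0, -0.455], [0.055, -0.05, 0.014, 0.06, 0, 0, -0.455], [0.055, -0.05, 0.014, 0.1, 0, 0, -0.455], [0.055, -0.05, 0.014, 0.13, 0, 0, -0.455], [0.055, -0.05, 0.014, 0.15, 0, 0, -0.455], [0.055, -0.05, 0.014, 0.165, 0, 0, -0.455], [0.055, -0.05, 0.014, 0.178, 0, 0, -0.455], [0.055, -0.05, 0.014, 0.188, 0, 0, -0.455], [0.055, -0.05, 0.014, 0.194, 0, 0, -0.455], [0.055, -0.05, 0.014, 0.194, 0, 0, -0.455]],
])

```text
time: 22.8
tcp_pos: [0.5043, -0.115, 0.0671]
eef_rot: [-0.001, 0.453, 0.891, 0.0]
wrist_force: [0.2, 0.6, -0.0]
opening: 0.0551
finger_force: 0.0
```

Run:
```python
from h import *
st();go([.5043,-.115,.065],np.radians(126.1))
```

```text
t 22.8 tool force [0.34 0.48 0.01] yaw 126.10885070915161 ang 125.3651927459846 r 0.04786778325858678 q6 -1.0883473120210887
shift [-0.     -0.      0.0021] turn [-0.0007 -0.0015  0.0002] yaw now 2.201 t 22.8
```

Call:
jog_arm([
  [[0.04, 0, 0, 0.002, 0, 0, 0], [0.0, 0, 0, 0.002, 0, 0, 0], [0.0, 0, 0, 0.002, 0, 0, 0], [0.0, 0, 0, 0.002, 0, 0, 0], [0.0, 0, 0, 0.002, 0, 0, 0], [0.0, 0, 0, 0.002, 0, 0, 0]],
], grip_force=80)

```text
time: 23.4
tcp_pos: [0.5049, -0.1158, 0.0668]
eef_rot: [0.0, 0.453, 0.891, -0.0]
wrist_force: [-4.8, -2.0, 5.7]
opening: 0.0163
finger_force: 78.5
```

Call:
jog_arm([
  [[0, 0, -0.0024, -0.001, 0, 0, -0.05], [0, -0.0002, -0.0047, -0.002, 0, 0, -0.1], [0, -0.0002, -0.0047, -0.004, 0, 0, -0.1], [0, -0.0002, -0.0047, -0.007, 0, 0, -0.1], [0, -0.0002, -0.0047, -0.01, 0, 0, -0.1]],
])

```text
time: 23.9
tcp_pos: [0.5014, -0.1198, 0.0738]
eef_rot: [0.002, 0.408, 0.913, -0.001]
wrist_force: [12.3, -11.0, -25.2]
opening: 0.0162
finger_force: 78.8
```

Call:
jog_arm([
  [[0, -0.0015, 0, 0.002, 0, 0, 0], [0, -0.0025, 0, 0.002, 0, 0, 0], [0, -0.0025, 0, 0, 0, 0, 0]],
])

```text
time: 24.2
tcp_pos: [0.5016, -0.1199, 0.0742]
eef_rot: [-0.001, 0.408, 0.913, -0.0]
wrist_force: [4.5, -6.3, -23.2]
opening: 0.0162
finger_force: 79.0
```

Run:
```python
from h import *
s=telemetry.sense(); print(s['tcp_pos'],rot(s['eef_rot']).T@s['torque']); st()
```

```text
[ 0.50160437 -0.11992017  0.07419039] [ 0.14442005 -0.67653085 -0.09883757]
t 24.2 tool force [-7.76 -0.84 23.2 ] yaw 131.83610300031867 ang 131.7296078932249 r 0.0456654037024186 q6 -1.1987745990723149
```

Call:
jog_arm([
  [[0, -0.002, 0, 0, 0, 0, 0], [0, -0.003, 0, 0, 0, 0, 0], [0, -0.003, 0, -0.002, 0, 0, 0]],
])

```text
time: 24.5
tcp_pos: [0.5018, -0.1202, 0.075]
eef_rot: [-0.004, 0.408, 0.913, 0.001]
wrist_force: [1.4, -1.0, -25.4]
opening: 0.0161
finger_force: 78.6
```

Run:
```python
from h import *
s=telemetry.sense(); print(s['tcp_pos'],rot(s['eef_rot']).T@s['torque']); st()
```

```text
[ 0.50178671 -0.12017994  0.07498141] [-0.01140533  0.68428762 -0.11056121]
t 24.5 tool force [-1.9   0.46 25.39] yaw 131.84371171518293 ang 131.77613955826288 r 0.04535018279671574 q6 -1.20093385335646
```

Lifting by the neck jams the ring on the nut, because the lift is 45 mm off the ring's axis. I'll set it back down, release, and regrip the ring across two free flats so the lift is on its axis.

Call:
jog_arm([
  [[0, 0.002, 0, 0.002, 0, 0, 0], [0, 0.003, 0, 0.005, 0, 0, 0], [0, 0.003, 0, 0.009, 0, 0, 0], [0.02, 0.003, 0, 0.009, 0, 0, 0], [0.04, 0.003, 0, 0.009, 0, 0, 0], [0.06, 0.003, 0, 0.009, 0, 0, 0], [0.06, 0.003, 0, 0.009, 0, 0, 0], [0.08, 0.003, 0, -0.03, 0, 0, 0], [0.08, 0.003, 0, -0.07, 0, 0, 0], [0.08, 0.003, 0, -0.11, 0, 0, 0]],
])

```text
time: 25.5
tcp_pos: [0.5032, -0.1202, 0.1898]
eef_rot: [0.001, 0.408, 0.913, 0.0]
wrist_force: [1.2, -0.7, 0.3]
opening: 0.0802
finger_force: 0.0
```

Call:
jog_arm([
  [[0.08, 0.05, 0, -0.05, 0, 0, 0], [0.08, 0.05, 0, -0.09, 0, 0, 0], [0.08, 0.05, 0, -0.09, 0, 0, 0], [0.08, 0.05, 0, -0.09, 0, 0, 0]],
])

```text
time: 25.9
tcp_pos: [0.4709, -0.0832, 0.2808]
eef_rot: [0.003, 0.408, 0.913, -0.0]
wrist_force: [-0.0, -0.7, -0.5]
opening: 0.0801
finger_force: 0.0
```

Run:
```python
from h import *
np.set_printoptions(precision=4,suppress=True)
st(); p=snap('wrist'); save(p,'w12.png'); np.save('w12V.npy',p['V'])
for g in [(.4905,-.0962),(.4853,-.1019)]:
    b=pin(p,g); print(b)
    hs=handle(p,near=(.47,-.03)); bend(p,b[1:],proj(p,[[.532,-.1535,.07]])[0],hs[0])
c=hs[0]
for cam in ('side','scene'):
    p=snap(cam); save(p,cam+'12.png'); g=cv2.cvtColor(p['pixels'],cv2.COLOR_RGB2GRAY)
    C=c[0]; pr=proj(p,[[*C,z] for z in (.05,.06,.07)]); u,v=pr[1].astype(int)
    m=np.zeros_like(g); m[v-25:v+25,u-30:u+30]=(g[v-25:v+25,u-30:u+30]<70)
    n,l,s,ce=cv2.connectedComponentsWithStats(m); print(cam,pr.ravel(),[(s[k,4],ce[k]) for k in range(1,n) if s[k,4]>20])
    for nm in('syrup_1','sugar_jar','dosing_cup'): print(nm,[d['pixel'] for d in optics.recognise(cam,nm)[:1]])
```

```text
t 25.9 tool force [-0.49 -0.46  0.5 ] yaw 131.86114109876607 ang 130.81361364320398 r 0.09354471825530222 q6 -1.1590186247419358
(np.float64(112.08333333333333), np.float64(261.5200080978013), np.float64(185.64930282061877))
ring [ 0.532  -0.1535  0.07  ] hinge [ 0.4873 -0.102   0.07  ] L 0.06820345288658398 neck yaw 130.9848151764963 handle yaw axis 114.137535 from hinge 114.69503745480847 0.054117049792443216 bend rad 0.29404050742401955 0.28431025566147333
(np.float64(112.63636363636364), np.float64(261.1921275882088), np.float64(185.8684703048707))
ring [ 0.532  -0.1535  0.07  ] hinge [ 0.4872 -0.1024  0.07  ] L 0.0679600653194995 neck yaw 131.27204939450334 handle yaw axis 114.137535 from hinge 114.42300493293965 0.05444766338398319 bend rad 0.29905369025263334 0.2940713016692016
side [271.0195 201.6338 271.0413 199.4709 271.0633 197.2882] [(np.int32(111), array([267.5586, 193.1982]))]
syrup_1 [[172.4, 228.6]]
sugar_jar [[164.1, 242.9]]
dosing_cup []
scene [238.8026 197.1407 238.7494 194.8391 238.6959 192.5254] [(np.int32(63), array([238.9206, 194.0159]))]
syrup_1 [[173.4, 282.7]]
sugar_jar [[187.0, 310.0]]
dosing_cup [[209.8, 313.6]]
```

The wrench is level on the nut at yaw 131°, bend about 0.30. I'll regrip the ring on its axis with tool yaw 101°.

Run:
```python
from h import *
go([.5325,-.154,.065],np.radians(101.1))
```

```text
shift [-9.54e-02 -2.00e-04  2.12e-01] turn [-0.001  -0.0013  0.5361] yaw now 2.3007 t 26.35
```

Call:
jog_arm([
  [[0.08, -0.045, 0, 0.02, 0, 0, 0.15], [0.08, -0.0954, 0, 0.05, 0, 0, 0.3], [0.08, -0.0954, 0, 0.09, 0, 0, 0.45], [0.08, -0.0954, 0, 0.12, 0, 0, 0.536], [0.08, -0.0954, 0, 0.15, 0, 0, 0.536], [0.08, -0.0954, 0, 0.17, 0, 0, 0.536], [0.08, -0.0954, 0, 0.185, 0, 0, 0.536], [0.08, -0.0954, 0, 0.195, 0, 0, 0.536], [0.08, -0.0954, 0, 0.202, 0, 0, 0.536], [0.08, -0.0954, 0, 0.202, 0, 0, 0.536]],
])

```text
time: 27.35
tcp_pos: [0.533, -0.1538, 0.0756]
eef_rot: [-0.0, 0.635, 0.772, -0.0]
wrist_force: [1.0, -0.3, -0.1]
opening: 0.0798
finger_force: 0.0
```

Run:
```python
from h import *
st();go([.5325,-.154,.065],np.radians(101.1))
```

```text
t 27.35 tool force [-0.47  0.97  0.08] yaw 101.12622794251766 ang 8.519764755800008 r 0.0010445405763554589 q6 -0.6930140605930669
shift [-0.0001 -0.0005  0.0106] turn [-0.0004 -0.0004  0.0005] yaw now 1.765 t 27.35
```

Call:
jog_arm([
  [[0.065, 0, 0, 0.005, 0, 0, 0], [0.065, 0, 0, 0.0095, 0, 0, 0], [0.065, 0, 0, 0.0105, 0, 0, 0], [0.055, 0, 0, 0.0105, 0, 0, 0], [0.03, 0, 0, 0.0105, 0, 0, 0], [0.03, 0, 0, 0.0105, 0, 0, 0], [0.03, 0, 0, 0.0105, 0, 0, 0], [0.03, 0, 0, 0.0105, 0, 0, 0]],
], grip_force=60)

```text
time: 28.15
tcp_pos: [0.5326, -0.154, 0.0654]
eef_rot: [-0.001, 0.635, 0.772, -0.0]
wrist_force: [-5.6, -1.1, 1.2]
opening: 0.0476
finger_force: 64.9
```

The opening of 47.6 mm matches the flats. Lifting straight up, easing 0.8 mm towards the force.

Call:
jog_arm([
  [[0.03, 0, -0.0008, -0.001, 0, 0, 0], [0.03, 0, -0.0008, -0.003, 0, 0, 0], [0.03, 0, -0.0008, -0.005, 0, 0, 0], [0.03, 0, -0.0008, -0.007, 0, 0, 0], [0.03, 0, -0.0008, -0.009, 0, 0, 0]],
])

```text
time: 28.65
tcp_pos: [0.5322, -0.154, 0.0719]
eef_rot: [0.0, 0.636, 0.772, 0.0]
wrist_force: [4.5, -4.3, -16.4]
opening: 0.0475
finger_force: 68.4
```

Call:
jog_arm([
  [[0.03, 0, 0, -0.002, 0, 0, 0], [0.03, 0, 0, -0.004, 0, 0, 0], [0.03, 0, 0, -0.006, 0, 0, 0]],
])

```text
time: 28.95
tcp_pos: [0.5324, -0.1538, 0.0807]
eef_rot: [-0.0, 0.635, 0.772, 0.0]
wrist_force: [-0.4, -0.1, -4.5]
opening: 0.0477
finger_force: 69.9
```

It's free now and shows only the wrench's weight. Up and over to (0.44, 0.0).

Call:
jog_arm([
  [[0.03, 0, 0, -0.01, 0, 0, 0], [0.03, 0, 0, -0.03, 0, 0, 0], [0.03, 0, 0, -0.06, 0, 0, 0], [0.03, 0, 0, -0.09, 0, 0, 0], [0.03, 0, 0, -0.09, 0, 0, 0]],
])

```text
time: 29.45
tcp_pos: [0.5356, -0.1556, 0.1766]
eef_rot: [0.005, 0.635, 0.772, 0.001]
wrist_force: [1.3, 0.5, -1.6]
opening: 0.0474
finger_force: 70.0
```

Run:
```python
from h import *
st(); go([.44,0,.17]); go([.44,0,.02])
```

```text
t 29.45 tool force [0.3  1.32 1.63] yaw 101.13181628291821 ang -23.54390455683201 r 0.003914251972774614 q6 -0.6939246722598281
shift [ 0.1711 -0.0638  0.0049] turn [0. 0. 0.] yaw now 1.7651 t 29.45
shift [ 0.1722 -0.0651  0.1549] turn [0. 0. 0.] yaw now 1.7651 t 29.45
```

Call:
jog_arm([
  [[0.03, 0.04, -0.015, 0, 0, 0, 0], [0.03, 0.08, -0.03, 0, 0, 0, 0], [0.03, 0.12, -0.046, 0, 0, 0, 0], [0.03, 0.171, -0.064, 0, 0, 0, 0], [0.03, 0.171, -0.064, 0.03, 0, 0, 0], [0.03, 0.171, -0.064, 0.06, 0, 0, 0], [0.03, 0.171, -0.064, 0.09, 0, 0, 0], [0.03, 0.171, -0.064, 0.11, 0, 0, 0], [0.03, 0.171, -0.064, 0.12, 0, 0, 0], [0.03, 0.171, -0.064, 0.12, 0, 0, 0]],
])

```text
time: 30.45
tcp_pos: [0.4351, 0.0018, 0.049]
eef_rot: [-0.002, 0.635, 0.772, -0.001]
wrist_force: [-0.2, 0.3, -2.6]
opening: 0.0472
finger_force: 69.8
```

Run:
```python
from h import *
np.set_printoptions(precision=4,suppress=True)
s=telemetry.sense(); print(s['tcp_pos'],s['wrist_force'])
# handle slope from side/scene to judge tilt
for cam in ('side','scene'):
    p=snap(cam); save(p,cam+'13.png'); g=cv2.cvtColor(p['pixels'],cv2.COLOR_RGB2GRAY)
    t=s['tcp_pos'][:2]; d1=np.array([np.cos(np.radians(131)),np.sin(np.radians(131))]); d2=np.array([np.cos(np.radians(114)),np.sin(np.radians(114))])
    zc=s['tcp_pos'][2]-.005; H=t+.07*d1; E=proj(p,[[*(H+.015*d2),zc],[*(H+.1*d2),zc],[*(H+.056*d2),zc]]); E2=proj(p,[[*(H+.1*d2),zc-.01]])
    u,v=E[2].astype(int); m=np.zeros_like(g); m[v-22:v+22,u-25:u+25]=(g[v-22:v+22,u-25:u+25]<70)
    n,l,st_,ce=cv2.connectedComponentsWithStats(m); print(cam,'pred',E.ravel(),'end 10mm lower',E2)
    for k in range(1,n):
        if st_[k,4]>25:
            pts=np.argwhere(l==k)[:,::-1].astype(np.float32); _,ev=cv2.PCACompute(pts,mean=None); print(st_[k],ce[k],'slope',ev[0][1]/ev[0][0],'pred',(E[1]-E[0])[1]/(E[1]-E[0])[0])
```

```text
[0.4351 0.0018 0.049 ] [-0.2043  0.2918 -2.5583]
side pred [279.2333 229.1726 280.1868 247.3083 279.6789 237.6459] end 10mm lower [[280.1133 249.5666]]
[277 226   8  16 109] [280.1835 234.0826] slope 13.930701 pred 19.01953986111238
scene pred [201.2973 198.6352 180.4435 196.9835 191.1884 197.8351] end 10mm lower [[180.646 199.247]]
[182 193  21   8 108] [192.2222 196.2407] slope 0.12659262 pred 0.07920625950056298
```

Call:
jog_arm([
  [[0.03, 0, 0, 0.008, 0, 0, 0], [0.03, 0, 0, 0.015, 0, 0, 0], [0.03, 0, 0, 0.021, 0, 0, 0], [0.03, 0, 0, 0.026, 0, 0, 0], [0.03, 0, 0, 0.029, 0, 0, 0], [0.03, 0, 0, 0.031, 0, 0, 0], [0.03, 0, 0, 0.031, 0, 0, 0]],
])

```text
time: 31.25
tcp_pos: [0.4364, 0.0014, 0.0192]
eef_rot: [-0.0, 0.635, 0.772, -0.0]
wrist_force: [0.6, 0.2, -3.7]
opening: 0.0472
finger_force: 70.0
```

Call:
jog_arm([
  [[0.03, 0, 0, 0.001, 0, 0, 0], [0.03, 0, 0, 0.002, 0, 0, 0], [0.03, 0, 0, 0.003, 0, 0, 0], [0.03, 0, 0, 0.003, 0, 0, 0]],
])

```text
time: 31.65
tcp_pos: [0.4365, 0.0014, 0.0164]
eef_rot: [-0.0, 0.635, 0.772, -0.0]
wrist_force: [0.1, -0.7, -3.6]
opening: 0.0472
finger_force: 70.0
```

Call:
jog_arm([
  [[0.03, 0, 0, 0.001, 0, 0, 0], [0.03, 0, 0, 0.002, 0, 0, 0], [0.03, 0, 0, 0.002, 0, 0, 0]],
])

```text
time: 31.95
tcp_pos: [0.4368, 0.0014, 0.0152]
eef_rot: [-0.0, 0.635, 0.772, -0.0]
wrist_force: [-3.7, 0.8, 5.7]
opening: 0.0473
finger_force: 71.0
```

Contact. Releasing and rising.

Call:
jog_arm([
  [[0.05, 0, 0, -0.001, 0, 0, 0], [0.055, 0, 0, -0.001, 0, 0, 0], [0.065, 0, 0, -0.001, 0, 0, 0], [0.075, 0, 0, -0.001, 0, 0, 0], [0.075, 0, 0, -0.005, 0, 0, 0], [0.075, 0, 0, -0.02, 0, 0, 0], [0.075, 0, 0, -0.06, 0, 0, 0], [0.075, 0, 0, -0.11, 0, 0, 0], [0.075, -0.03, 0, -0.16, 0, 0, 0], [0.075, -0.05, 0, -0.21, 0, 0, 0]],
])

```text
time: 32.95
tcp_pos: [0.4449, -0.0435, 0.2153]
eef_rot: [0.0, 0.635, 0.773, -0.0]
wrist_force: [0.2, -0.6, 0.6]
opening: 0.0752
finger_force: 0.0
```

Call:
jog_arm([
  [[0.075, -0.01, 0, -0.03, 0, 0, 0], [0.075, -0.01, 0, -0.05, 0, 0, 0], [0.075, -0.01, 0, -0.05, 0, 0, 0], [0.075, -0.01, 0, -0.05, 0, 0, 0]],
])

```text
time: 33.35
tcp_pos: [0.447, -0.0528, 0.2629]
eef_rot: [-0.0, 0.635, 0.772, 0.0]
wrist_force: [-0.3, 0.5, -1.0]
opening: 0.0752
finger_force: 0.0
```

Run:
```python
from h import *
np.set_printoptions(precision=4,suppress=True)
st(); p=snap('wrist'); save(p,'w14.png'); np.save('w14V.npy',p['V'])
g0=np.array([.4365,.0014])+.07*np.array([np.cos(2.286),np.sin(2.286)])
b=pin(p,g0,.02); H=onplane(p,[b[1:]],.02)[0]; print('hinge',b,H)
hs=handle(p,z=.02,near=(.37,.10)); print(hs)
d=H[:2]-hs[0][0]; print('handle dir',np.degrees(np.arctan2(-d[1],-d[0])))
u=proj(p,[[.4365,.0014,.02]])[0]; print('ring px',u)
print('nut px',proj(p,[[.532,-.154,.062]])[0])
for n in ['wrench','burr_nut']: print(n,[(round(x['conf'],2),x['pixel']) for x in optics.recognise('wrist',n)[:3]])
for cam in ('side','scene'):
    q=snap(cam); save(q,cam+'14.png')
    for nm in('syrup_1','sugar_jar','dosing_cup'): print(cam,nm,[x['pixel'] for x in optics.recognise(cam,nm)[:1]])
```

```text
t 33.35 tool force [ 0.55 -0.24  0.99] yaw 101.12176799510296 ang 130.00928898167044 r 0.1321778185170487 q6 -0.5812846358706092
hinge (np.float64(109.81818181818181), np.float64(228.94166330734072), np.float64(48.15178882773816)) [0.39   0.0546 0.02  ]
[(array([0.3787, 0.082 ], dtype=float32), np.float32(113.65536), np.float32(42.46253), np.float32(21.031174), [208, 0, 29, 42, 807])]
handle dir 112.39039703372423
ring px [262.9011 107.5595]
nut px [320.5661 268.3743]
wrench [(0.74, [339.0, 302.3]), (0.58, [69.5, 240.7])]
burr_nut [(0.7, [266.6, 326.1])]
side syrup_1 [[170.8, 229.4]]
side sugar_jar []
side dosing_cup [[163.9, 273.8]]
scene syrup_1 [[173.4, 282.2]]
scene sugar_jar [[182.6, 306.9]]
scene dosing_cup [[207.3, 313.4]]
```

The wrench lies flat on the worktop: ring to hinge 70 mm on the expected plane, bend about 0.31. One check that the nut wasn't turned back.

Run:
```python
from h import *
go([.513,-.056,.27])
```

```text
shift [-0.0158  0.064  -0.0068] turn [0. 0. 0.] yaw now 1.765 t 33.9
```

Call:
jog_arm([
  [[0.075, -0.016, 0.064, -0.007, 0, 0, 0], [0.075, -0.016, 0.064, -0.007, 0, 0, 0], [0.075, -0.016, 0.064, -0.007, 0, 0, 0], [0.075, -0.016, 0.064, -0.007, 0, 0, 0]],
])

```text
time: 34.3
tcp_pos: [0.5127, -0.0562, 0.2701]
eef_rot: [-0.0, 0.635, 0.772, -0.0]
wrist_force: [-0.1, 0.1, -0.0]
opening: 0.0747
finger_force: 0.0
```

Run:
```python
from h import *
np.set_printoptions(precision=4,suppress=True)
st(); p=snap('wrist'); save(p,'w15.png'); u=proj(p,[[.532,-.154,.064]])[0]; print(u)
im=cv2.imread('pics/w15.png')
for z in (.060,.064):
    x,e=nutfit(im,p,u,z); print(x,e,np.degrees(x[3])%60)
g=cv2.cvtColor(p['pixels'],cv2.COLOR_RGB2GRAY); a,b=int(u[0]),int(u[1]); print(g[b-12:b+14:2,a-14:a+15:2])
```

```text
t 34.3 tool force [ 0.14 -0.07  0.03] yaw 101.13812944844817 ang 101.14019303277706 r 0.09972900069256746 q6 -0.5379797381769763
[262.9833 253.4252]
[ 0.5327 -0.1548  0.0156  0.4796] 0.0005831854943464468 27.47983941093937
[ 0.5323 -0.1528  0.0154  0.4796] 0.000576289824855909 27.479839412785616
[[ 79  63  81  99 136 147 153 140 130 134 138 142 171 148 100]
 [ 85  82  99 138 147 218 218 174 174 217 192 170 178 214 119]
 [ 98 101 139 148 213 204 165 161 180 237 241 249 245 237 144]
 [129 167 150 226 215 163 155 146 147 157 193 250 246 229 185]
 [199 207 232 247 216 128  75  55  57  75 173 253 249 238 221]
 [150 236 251 250 216  79  79  92  95  90 113 241 248 246 237]
 [118 229 248 251 217  89  98 101 105 108 102 179 250 249 228]
 [107 192 245 249 224 103 103 107 111 111 114 193 252 254 245]
 [104 152 242 247 225 110 106 110 113 117 124 229 252 251 228]
 [104 119 232 249 251 188 112 111 117 124 162 242 247 224 137]
 [108 106 186 249 249 245 198 153 149 189 245 248 225 136 121]
 [109 109 115 180 216 232 241 243 246 252 251 219 135 119 120]
 [106 111 111 109 111 117 135 164 192 230 221 133 121 121 121]]
```

The fit from this oblique view (27.5°) differs from the 18° I expected from the contact geometry. I'll re-check from the near-vertical view used at the start.

Run:
```python
from h import *
go([.439,-.1745,.2985],.2614)
```

```text
shift [-0.102  -0.0949 -0.0283] turn [-8.0000e-04  3.0000e-04  1.5036e+00] yaw now 1.765 t 34.35
```

Call:
jog_arm([
  [[0.075, -0.102, -0.095, -0.028, 0, 0, 1.504], [0.075, -0.102, -0.095, -0.028, 0, 0, 1.504], [0.075, -0.102, -0.095, -0.028, 0, 0, 1.504], [0.075, -0.102, -0.095, -0.028, 0, 0, 1.504], [0.075, -0.102, -0.095, -0.028, 0, 0, 1.504], [0.075, -0.102, -0.095, -0.028, 0, 0, 1.504], [0.075, -0.102, -0.095, -0.028, 0, 0, 1.504], [0.075, -0.102, -0.095, -0.028, 0, 0, 1.504], [0.075, -0.102, -0.095, -0.028, 0, 0, 1.504], [0.075, -0.102, -0.095, -0.028, 0, 0, 1.504]],
])

```text
time: 35.35
tcp_pos: [0.4387, -0.1743, 0.2984]
eef_rot: [0.0, 0.992, 0.129, 0.0]
wrist_force: [0.1, -0.3, -0.2]
opening: 0.0748
finger_force: 0.0
```

Call:
jog_arm([
  [[0.075, 0, 0, 0, 0, 0, 0.025], [0.075, 0, 0, 0, 0, 0, 0.025]],
])

```text
time: 35.55
tcp_pos: [0.4391, -0.1744, 0.2984]
eef_rot: [0.0, 0.993, 0.121, 0.0]
wrist_force: [-1.1, 0.0, -0.4]
opening: 0.0746
finger_force: 0.0
```

Run:
```python
from h import *
np.set_printoptions(precision=4,suppress=True,linewidth=200)
st(); p=snap('wrist'); save(p,'w16.png'); u=proj(p,[[.532,-.154,.064]])[0]; print(u)
im=cv2.imread('pics/w16.png')
x,e=nutfit(im,p,u); print(x,e,np.degrees(x[3])%60)
print('cup',[(d['pixel'],onplane(p,d['pixel'][::-1],.04)[0]) for d in optics.recognise('wrist','dosing_cup')[:1]])
g=cv2.cvtColor(p['pixels'],cv2.COLOR_RGB2GRAY); a,b=u.astype(int)
for r_ in g[b-22:b+22,a-22:a+22]: print(''.join('#' if v>190 else '+' if v>145 else '.' for v in r_))
```

```text
t 35.55 tool force [-1.1  -0.27  0.44] yaw 13.886431167580472 ang -167.5971089873304 r 0.09512684901220074 q6 0.693739272662372
[265.9782  67.8653]
[ 0.5323 -0.1535  0.0155  0.4897] 0.00032451506168888365 28.058785362646933
cup [([86.9, 423.6], array([ 0.5591, -0.3318,  0.04  ]))]
#+.........................................+
+...........................................
............................................
............................................
............................................
............................................
.......................+++#+................
....................++######+...............
................++###########+..............
............+++################.............
...........+####################............
..........+#####################+...........
..........#######################+..........
..........+#######################+.........
..........+########################+........
..........##########+++++###########+.......
.........+#########.......+##########+......
.........+#######+.........+##########+.....
........
[... 461 characters left out ...]
........#########+.......
........++########++.....+##########+.......
.........++#########################........
..........+#########################........
...........+#######################+........
............+######################+........
.............+#####################.........
..............+###################+.........
...............+################++..........
................+###########++..............
.................#######+++.................
.................+##+++.....................
............................................
............................................
............................................
............................................
```

From the near-vertical view the nut's flats are at 28°. That is about 10° short of tight (neck at 126.1° plus 12.3° play gives 18.4°), so it was dragged back a little when the wrench came off. I'll grip the nut's flats directly with the fingers and turn it clockwise to its stop.

Run:
```python
from h import *
go([.5323,-.1535,.068],np.radians(-2))
```

```text
shift [0.0953 0.0018 0.2304] turn [ 1.000e-04 -1.000e-04  2.771e-01] yaw now 0.2422 t 35.65
```

Call:
jog_arm([
  [[0.06, 0.05, 0.002, 0.02, 0, 0, 0.14], [0.06, 0.095, 0.002, 0.06, 0, 0, 0.277], [0.06, 0.095, 0.002, 0.1, 0, 0, 0.277], [0.06, 0.095, 0.002, 0.14, 0, 0, 0.277], [0.06, 0.095, 0.002, 0.17, 0, 0, 0.277], [0.06, 0.095, 0.002, 0.195, 0, 0, 0.277], [0.06, 0.095, 0.002, 0.21, 0, 0, 0.277], [0.06, 0.095, 0.002, 0.222, 0, 0, 0.277], [0.06, 0.095, 0.002, 0.226, 0, 0, 0.277], [0.06, 0.095, 0.002, 0.226, 0, 0, 0.277]],
])

```text
time: 36.65
tcp_pos: [0.5326, -0.1542, 0.0727]
eef_rot: [0.0, 1.0, -0.018, 0.0]
wrist_force: [-0.1, 0.1, -0.9]
opening: 0.0597
finger_force: 0.0
```

Run:
```python
from h import *
st();go([.5323,-.1535,.068],np.radians(-2))
```

```text
t 36.65 tool force [-0.14 -0.08  0.93] yaw -2.1064344762034377 ang -18.68951508551148 r 0.0006463993075658816 q6 1.1077690191709118
shift [-0.0003 -0.0007  0.0047] turn [ 0.0002 -0.0005 -0.0019] yaw now -0.0368 t 36.65
```

Call:
jog_arm([
  [[0.045, 0, -0.0007, 0.003, 0, 0, 0], [0.02, 0, -0.0007, 0.0045, 0, 0, 0], [0.02, 0, -0.0007, 0.0045, 0, 0, 0], [0.02, 0, -0.0007, 0.0045, 0, 0, 0], [0.02, 0, -0.0007, 0.0045, 0, 0, 0]],
], grip_force=30)

```text
time: 37.15
tcp_pos: [0.533, -0.154, 0.0688]
eef_rot: [0.001, 1.0, -0.018, 0.001]
wrist_force: [-0.1, -2.7, 4.9]
opening: 0.0289
finger_force: 31.1
```

Run:
```python
from h import *
s=telemetry.sense(); print(s['torque'],s['wrist_force'],s['opening'],s['tcp_pos']); st()
```

```text
[-0.51702234  0.21918917  0.05753611] [-0.12859175 -2.67848621  4.87001823] 0.028891913249843724 [ 0.53299726 -0.15404051  0.06875531]
t 37.15 tool force [-0.02  2.69 -4.87] yaw -2.1090657224908367 ang -2.326016837749401 r 0.0009980857672819 q6 1.1091733444858096
```

The opening of 28.9 mm confirms the grip is on the flats. Turning clockwise in small steps.

Call:
jog_arm([
  [[0.02, 0, 0, 0, 0, 0, 0.03], [0.02, 0, 0, 0, 0, 0, 0.06], [0.02, 0, 0, 0, 0, 0, 0.09], [0.02, 0, 0, 0, 0, 0, 0.1]],
])

```text
time: 37.55
tcp_pos: [0.533, -0.1541, 0.0687]
eef_rot: [0.001, 0.998, -0.069, 0.001]
wrist_force: [-1.2, -3.4, 4.9]
opening: 0.0288
finger_force: 31.3
```

Run:
```python
from h import *
s=telemetry.sense(); print(s['torque'],s['opening']); st()
```

```text
[-0.63441286  0.18850122  0.54575339] 0.02876406787263597
t 37.55 tool force [-0.67  3.56 -4.92] yaw -7.864428900149035 ang -7.557131823885551 r 0.0010081334104991193 q6 1.209786277926196
```

Call:
jog_arm([
  [[0.02, 0, 0, 0, 0, 0, 0.03], [0.02, 0, 0, 0, 0, 0, 0.06], [0.02, 0, 0, 0, 0, 0, 0.06]],
])

```text
time: 37.85
tcp_pos: [0.5337, -0.1543, 0.0688]
eef_rot: [0.001, 0.995, -0.098, 0.002]
wrist_force: [2.4, -4.0, 4.0]
opening: 0.029
finger_force: 35.7
```

Run:
```python
from h import *
s=telemetry.sense(); print(s['torque'],s['opening']); st()
```

```text
[-0.83621195 -0.44768986  0.66130051] 0.029012249327978797
t 37.85 tool force [ 3.19  3.45 -3.96] yaw -11.266484076843213 ang -9.062610797757891 r 0.001676825888613461 q6 1.2691439177471844
```

Call:
jog_arm([
  [[0.02, 0, 0, 0, 0, 0, 0.02], [0.02, 0, 0, 0, 0, 0, 0.02], [0.02, 0, 0, 0, 0, 0, 0.02]],
], grip_force=60)

```text
time: 38.15
tcp_pos: [0.5336, -0.1543, 0.0689]
eef_rot: [0.001, 0.994, -0.107, 0.002]
wrist_force: [2.3, -4.8, 4.5]
opening: 0.0281
finger_force: 59.4
```

Run:
```python
from h import *
s=telemetry.sense(); print(s['torque'],s['opening']); st()
```

```text
[-0.77924708 -0.38324698  1.23042571] 0.02806249610605674
t 38.15 tool force [ 3.32  4.25 -4.5 ] yaw -12.292719980278312 ang -9.970436397194938 r 0.001668520587322228 q6 1.2873637229559995
```

There is 1.2 N m against the stop, so the nut is tight. Release, rise, and measure once more.

Call:
jog_arm([
  [[0.04, 0, 0, 0, 0, 0, 0], [0.06, 0, 0, 0, 0, 0, 0], [0.07, 0, 0, 0, 0, 0, 0], [0.07, 0, 0, -0.03, 0, 0, 0], [0.07, 0, 0, -0.07, 0, 0, 0], [0.07, 0, 0, -0.12, 0, 0, 0], [0.07, -0.03, 0, -0.17, 0, 0, 0], [0.07, -0.07, 0, -0.21, 0, 0, 0], [0.07, -0.095, 0, -0.23, 0, 0, 0], [0.07, -0.095, 0, -0.23, 0, 0, 0]],
])

```text
time: 39.15
tcp_pos: [0.439, -0.1327, 0.3031]
eef_rot: [0.002, 0.994, -0.109, 0.004]
wrist_force: [1.3, -0.2, -0.1]
opening: 0.0701
finger_force: 0.0
```

Run:
```python
from h import *
np.set_printoptions(precision=4,suppress=True)
st(); p=snap('wrist'); save(p,'w17.png'); u=proj(p,[[.532,-.154,.064]])[0]
x,e=nutfit(cv2.imread('pics/w17.png'),p,u); print(x,e,np.degrees(x[3])%60)
print('cup',[onplane(p,d['pixel'][::-1],.04)[0] for d in optics.recognise('wrist','dosing_cup')[:1]])
for cam in ('side','scene'):
    q=snap(cam)
    for nm in('syrup_1','sugar_jar','dosing_cup'): print(cam,nm,[(d['conf'],d['pixel']) for d in optics.recognise(cam,nm)[:1]])
```

```text
t 39.15 tool force [ 1.31 -0.09  0.09] yaw -12.462824071607951 ang 167.12111805752747 r 0.09537575249391228 q6 1.2300012192783445
[ 0.5325 -0.1536  0.0154  0.3959] 0.00025346859250638447 22.680624802745765
cup [array([ 0.5494, -0.3234,  0.04  ])]
side syrup_1 [(0.68, [172.0, 228.4])]
side sugar_jar [(0.71, [163.9, 243.1])]
side dosing_cup [(0.77, [160.9, 274.2])]
scene syrup_1 [(0.75, [175.1, 279.5])]
scene sugar_jar [(0.74, [205.6, 268.1])]
scene dosing_cup [(0.75, [205.8, 316.7])]
```

```bash
python3 -c "
from h import *
print(r.close_job())"
```

```text
the job is handed in; nothing more can be done
None
```

I handed the job in, but `close_job()` returned no verdict: the nut is against its stop, the handle is bent about 0.3 rad, the wrench lies flat on the bare worktop and the bystanders look unmoved; taking the wrench off had dragged the nut back by about 0.09 rad (limit 0.12 with the handle broken), so I re-tightened it with the fingers.

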